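# Load the counting chamber onto the microscope

## Robot

A 6-joint arm with a two-finger parallel gripper is mounted at the origin on the work surface. World frame = base frame: x ahead of the robot, y to its left, z up, the work surface at z = 0. Lengths are in m, angles in rad, forces in N, time in s.
With the tool pointing down it reaches from about 0.375 to 0.925 m from the base axis. Payload 5.7 kg.
Tool frame: the origin (TCP) lies at the very end of the fingers, on their centre line; the grasp point (between the pads) lies 19 mm behind it (arm.grasp_offset is the distance from the TCP to the grasp point, in m); z points along the fingers, y is the line along which they close (so a half turn about z gives the same grasp; the last joint's range is limited). The gripper opens to 85 mm and grips with 20 to 120 N. Pads are 22 mm wide; open, the fingers measure 114 mm over their backs; the gripper's body (76 mm by 85 mm) begins 54 mm behind the grasp point. The pads swing forward as they close: fully open they stand 13 mm farther back than shut.
Start: joints at [-1.319, 0.359, 1.51, -0, 1.272, -0.115], TCP at [0.215, -0.56, 0.231] pointing down, gripper open.
Joint ranges: [-2.97, 2.97], [-1.01, 2.36], [0.21, 2.38], [-0.96, 4.11], [0.2, 2.71], [-2.98, 2.98]. Speed limits (rad/s): [2.39, 2.39, 3.14, 3.14, 3.14, 3.14].

## Interface

Orientations are given as a unit quaternion [w, x, y, z].
In Python, from cell import arm, eyes, sign_off gives the robot as it stands.
- The arm moves only by the tool step_arm, never from a script. Its argument "deltas" is a list of rows, each a list of 7 numbers: the shift along the tool's x, y, z as a fraction of full scale, then the turn, a rotation vector about the tool's x, y, z as a fraction of full scale, then the closure, from 0 (fully open) to 1 (shut). In form: [[x, y, z, rx, ry, rz, hand], ...]. A call has exactly 8 rows; each row shifts and turns the commanded pose from where the row before left it, along the tool's axes as they then stand; what a row does not reach is not made up. Full scale, the value 1, is 0.3 m for a shift and pi rad for a turn. A row lasts 1/10 s, in which the tool goes at most 50 mm and 8.59 degrees, less where a joint would pass 70% of its speed; a pose out of reach is approached as far as the arm can. A call with a number of a shift or a turn outside -1 to 1 is refused whole. A call with a gripper value outside its range is refused whole. The fingers move at their own pace and stop on an object; the grip force is fixed at half the most. Time passes only in rows, so rows that do not move let the fingers close, or fill a call up. It gives the time, the measured TCP pose, the force, the opening and the grip force at its end, in the units of the state.
- arm.read_state(): the state, without advancing time (a new reading comes with each control period).
- eyes.read_camera(name): name is "side" or "top" or "wrist"; returns the picture (480x640x3 uint8, red, green, blue); there is no depth.
- eyes.calibration(name): a dict with "fx", "fy", "cx", "cy" (pixels), "rvec" (rotation vector, rad) and "tvec" (3), from world to camera coordinates, as OpenCV has them. Camera axes: x right, y down, z forward; pixel columns grow to the right and rows downward; lengths in m; the calibration is good to about 2 mm. A picture is of the moment at which its call begins: read the wrist's pose just before it. calibration takes no time and is no camera call; for the wrist camera it gives the pose at the moment of the call.
- sign_off(): hands the job in; it is judged then, once.
The state is a dict: "time_s": time; "joint_positions": joint angles; "dq": joint speeds; "tau": joint torques, N m; "eef_pos": TCP position; "orientation": TCP orientation; "force": force on the tool from outside, world axes, zero at the start; "ft_torque": the same for the moment, N m; "gripper_width": finger opening in m; "grasp_force": force on a finger pad.
Only numpy, scipy, OpenCV 4.12 (cv2) and the standard library are available. Lean on these libraries where they do the work, as an engineer would, in place of code of your own. Each camera call takes 0.05 s, during which the arm holds its last target. There are 200 camera calls.

## Task

Take the glass counting chamber (the one with the H-shaped groove and silvered middle) out of its storage tray: press down its end that lies over the finger well so that the other end tips up, and grip it there. Lay it flat on the microscope stage under the objective, tucked into the corner of the slide holder against both the guide bar and the end claw, and let go without dropping it. Leave the well slide and everything else as they are.

Things in the scene. Friction and masses are not known exactly. Their poses are not given: they have to be found in the camera images.
- chamber: Counting chamber: clear glass plate 76 (x) x 35 (y) x 5 mm, about 33 g, H-shaped groove and two silvered platforms in the middle of its top. Origin: centre of its underside; x along its length, z out of its top. At the start it lies level in one of the tray's two outer bays, x along the tray's x, top flush with the tray's top. On the microscope either end may point either way.
- press_end (a point): Point on the chamber's top, 25 mm from its centre towards +x, over the finger well. Pressed down here it rocks about the shelf edge with almost no force until its +x half lies on the slope, this point 12 to 16 mm lower, and then stays tipped at 30 degrees when let go, slid 0 to 6 mm down the slope. 1 to 10 N is enough.
- lift_end (a point): Middle of the lower edge of the chamber's -x end face (38 mm from its centre). Once tipped it stands 11 to 15 mm above the tray's top and the chamber can be gripped there by its two long edges, 35 mm apart.
- well_slide: Bystander: plain glass plate of the same size (76 x 35 x 5 mm, same axes and origin) with three round white rings on top, in the other outer bay. Leave it.
- tray: Fixed grey tray 92 (x) x 166 (y) mm, all walls 32 mm high. Origin: centre of its underside, on the bench (height 0). Three bays, centres at y = -54, 0 (empty) and 54 mm, x from -39 to 40.5 mm. In each a level shelf at height 27 mm from x = -39 to 0.8 mm; from that edge the floor slopes down at 30 degrees to x = 40.5 mm (finger well). A bay is 37 mm wide up to x = 10 mm, 47 mm beyond.
- scope: Fixed microscope, 0.36 m high. Origin: on the bench under the optical axis; x along the stage from the robot's side to the far side, y to the user's side (eyepieces); limb at y = -145 to -90 mm. Stage: level black plate, top at height 125 mm, x -70 to 70, y -80 to 60 mm.
- objective_tip (a point): Lower tip of the objective on the optical axis, 45 mm above the stage. The objective's radius is 12.5 mm; from 73 mm above the stage the nosepiece, radius 34 mm, and above it the arm and head (scope x within 35 mm, y from -145 to 45 mm). The eyepieces rise from the head to y = 110 mm, x within 50 mm, 0.27 to 0.36 m above the bench.
- guide_bar (a point): Middle of the top edge of the slide holder's guide bar (steel, 4 mm high, fixed): its face looks to scope +y at y = -18 mm, from x = 0 to 48 mm. The end claw, 4 mm high, y -26 to 14 mm, has its face to -x at x = 38.5 mm. Behind, an arm at x = 22 to 34 mm joins the carriage, 10 mm high, front face y = -64 mm. The rest of the stage is bare.
- holder_spot (a point): Point on the stage's top on the optical axis (scope x = 0, y = 0, height 125 mm), axes as the scope's. A chamber tucked into the holder's corner has its origin here (0.5 mm play to each stop) and its length along this x.
- dropper: Bystander: brown dropper bottle 42 mm across, 85 mm high, origin at the centre of its foot. Leave it.
- tally: Bystander: round steel hand tally counter, 44 mm across, 32 mm high, origin at the centre of its underside. Leave it.
- cover_box: Bystander: white box of cover glasses 55 x 55 x 22 mm, origin at the centre of its underside. Leave it.
Things that resemble listed ones, but are neither listed nor needed, are in the scene too. What is shaped like the chamber but red is not meant. There is more than one size of the tray; the one meant has the size given above.

How it is judged:
By the outcome, as a careful person would: the job done as asked, in the order asked, and still so for the second after the job is handed in, with the robot touching nothing.
It also fails if it takes over 48 s, if anything falls off the work surface, if the arm or the gripper's body presses on something with over 40 N, if the wrist force passes 120 N, or if a joint passes its speed limit or range.

## Working session

There is one attempt and no reset: what is moved stays moved. The work goes in short steps, Python scripts to look and compute and a tool call to move; the robot and the scene stay as the last step left them, time stands still between calls to the robot, and variables do not carry over. Pictures are saved under pics/ and viewed, at most 10 in all, crops included, and the job is handed in when it is done.

Besides the shell and the picture viewer there is one more tool, called after "Call:" by a JSON object that holds its "op" and its "data". step_arm: Moves the arm, as the interface text tells. Shift numbers are shares of 0.3 m and turn numbers shares of pi rad, none past 1 either way. Its arguments: {"type":"object","properties":{"deltas":{"type":"array","items":{"type":"array","items":{"type":"number","minimum":-1,"maximum":1}}}},"required":["deltas"]}

```bash
ls; mkdir -p pics; python3 - <<'E'
from cell import arm,eyes
import cv2
for n in ("side","top"):
    cv2.imwrite(f"pics/{n}0.png",eyes.read_camera(n)[:,:,::-1]); print(n,eyes.calibration(n))
print(arm.read_state(),arm.grasp_offset)
E
```

```text
pics
side {'fx': 523.1431773750128, 'fy': 523.1431773750128, 'cx': 321.3869449272698, 'cy': 231.62138806560816, 'rvec': array([ 0.12388749, -2.87349095,  1.22746573]), 'tvec': array([0.56066047, 0.08194595, 0.89059606])}
top {'fx': 475.15430277763176, 'fy': 475.15430277763176, 'cx': 316.6077144927589, 'cy': 239.77336330898967, 'rvec': array([ 2.17367475, -2.13393212,  0.06391653]), 'tvec': array([0.05884425, 0.56651329, 0.78905157])}
{'time_s': 0.1, 'joint_positions': array([-1.31910102e+00,  3.59421146e-01,  1.51133595e+00,  7.14245300e-06,
        1.27253042e+00, -1.15105598e-01]), 'dq': array([ 1.64235826e-04, -1.24735386e-03, -2.64190971e-03, -4.16181101e-04,
        2.75914975e-04,  3.18365231e-05]), 'tau': array([ 1.34711176e-03, -5.28648305e+01, -2.79350960e+01, -5.36573725e-05,
        4.94505526e-03,  4.69377915e-05]), 'eef_pos': array([ 0.21501309, -0.55947783,  0.23054024]), 'orientation': array([-8.45688342e-04,  9.83229064e-01,  1.82372943e-01, -5.44254920e-05]), 'force': array([-0.06953921,  0.22710197,  0.2988356 ]), 'ft_torque': array([ 0.01350617, -0.04790608,  0.01113187]), 'grasp_force': 0.0, 'gripper_width': 0.08548188028066711} 0.0187
```

View pics/top0.png

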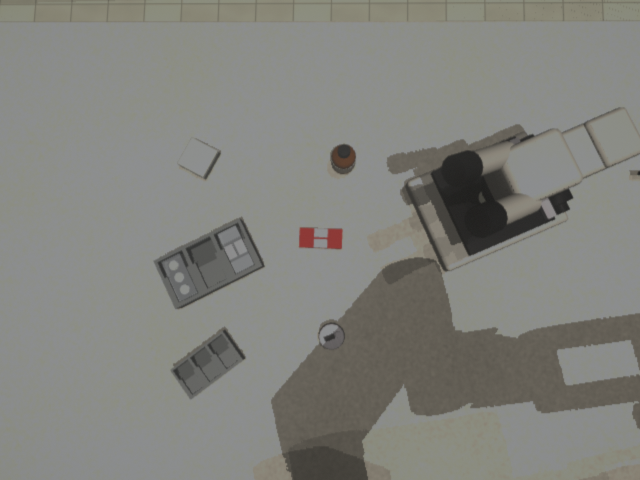

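View pics/side0.png

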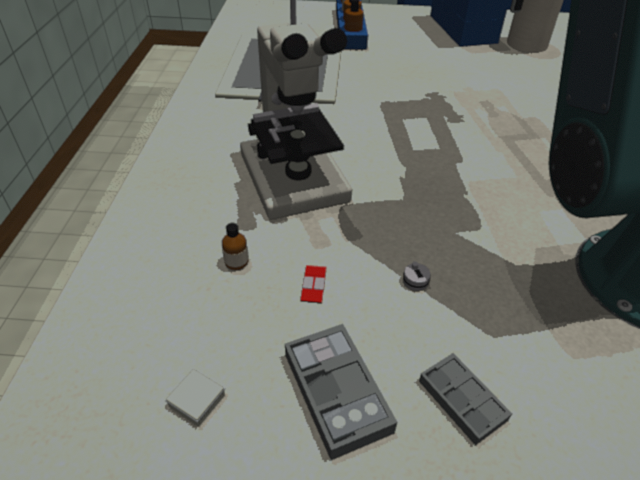

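Top view: big tray at (210,263). The chamber (H groove, silvered platforms) is in its right bay at about (239,248), and the well slide (three rings) is at (178,278). The decoys are a red chamber at (321,238) and a smaller tray at (208,362). The microscope stage is around (500,195). The side view agrees. Next I'll confirm in one enlarged crop and measure.

```bash
cat > h.py <<'E'
import numpy as np, cv2
from cell import arm,eyes
from scipy.spatial.transform import Rotation as R
def ray(c,uv):
    Rm=cv2.Rodrigues(np.array(c['rvec']))[0]; o=-Rm.T@c['tvec']
    d=np.array([(uv[0]-c['cx'])/c['fx'],(uv[1]-c['cy'])/c['fy'],1.])
    return o,Rm.T@d
def onz(c,uv,z):
    o,d=ray(c,uv); return (o+d*(z-o[2])/d[2])
def proj(c,P):
    return cv2.projectPoints(np.array(P,float).reshape(-1,1,3),np.array(c['rvec']),np.array(c['tvec']),np.array([[c['fx'],0,c['cx']],[0,c['fy'],c['cy']],[0,0,1]]),None)[0].reshape(-1,2)
E
python3 - <<'E'
from h import *
c=eyes.calibration('top'); im=cv2.imread('pics/top0.png')
for uv in [(209,263),(239,248),(178,278),(505,195),(321,238)]: print(uv,onz(c,uv,0.032).round(3))
hsv=cv2.cvtColor(im,cv2.COLOR_BGR2HSV)
roi=np.zeros(im.shape[:2],np.uint8); roi[205:320,145:275]=1
m=((hsv[...,2]<135)&(roi>0)).astype(np.uint8)
cs,_=cv2.findContours(m,0,2); k=max(cs,key=cv2.contourArea); b=cv2.boxPoints(cv2.minAreaRect(k)); print(b)
w=np.array([onz(c,p,.032)[:2] for p in b]);print(w.round(4),np.linalg.norm(np.diff(w,axis=0),axis=1), w.mean(0))
a=cv2.resize(im[210:316,148:270],None,fx=4,fy=4,interpolation=cv2.INTER_CUBIC)
s=cv2.imread('pics/side0.png')[110:215,230:350]; s=cv2.resize(s,None,fx=2.4,fy=2.4,interpolation=cv2.INTER_CUBIC)
t=cv2.resize(im[120:275,400:585],None,fx=1.6,fy=1.6)
o=np.zeros((600,800,3),np.uint8); o[:a.shape[0],:a.shape[1]]=a; o[:s.shape[0],500:500+s.shape[1]]=s; o[300:300+t.shape[0],495:495+t.shape[1]]=t
cv2.imwrite('pics/crop.png',np.clip(o*1.4,0,255).astype(np.uint8))
E
```

```text
(209, 263) [0.522 0.253 0.032]
(239, 248) [0.549 0.203 0.032]
(178, 278) [0.495 0.306 0.032]
(505, 195) [ 0.647 -0.251  0.032]
(321, 238) [0.568 0.062 0.032]
[[150.20004 260.40002]
 [241.40002 214.80003]
 [267.2     266.40002]
 [176.00003 312.     ]]
[[0.5244 0.3562]
 [0.6063 0.2004]
 [0.5178 0.1528]
 [0.4372 0.3068]] [0.17602846 0.10045295 0.17382691] [0.52141836 0.25404926]
```

View pics/crop.png

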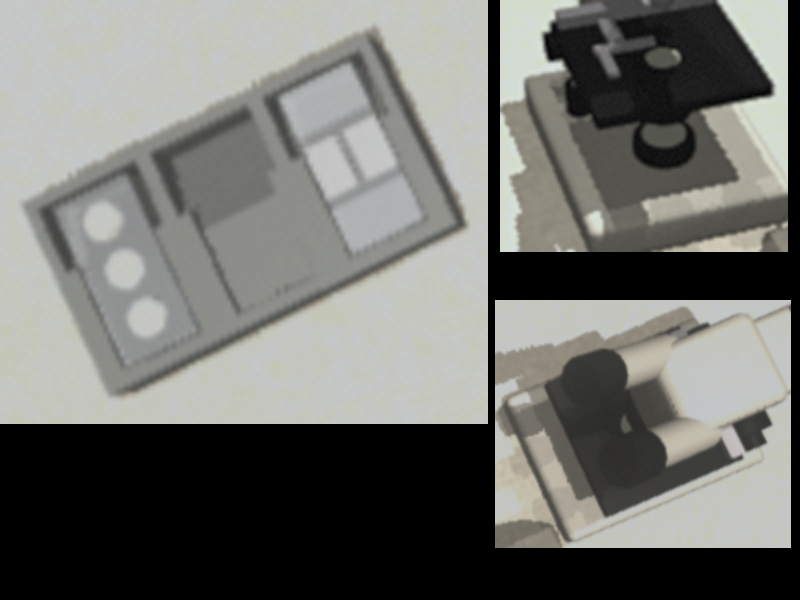

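The crop confirms it: the right-hand bay holds the clear plate with the H groove and silvered middle. The tray's wide well ends are at the top of the image, so tray +x points away from the robot. I'm moving above the tray for a closer wrist look.

Call:
{"op": "step_arm", "data": {"deltas": [[0.075,-0.084,-0.007,0,0,0,1],[0.075,-0.084,-0.007,0,0,0,1],[0.075,-0.084,-0.007,0,0,0,1],[0.075,-0.084,-0.007,0,0,0,1],[0.075,-0.084,-0.007,0,0,0,1],[0.075,-0.084,-0.007,0,0,0,1],[0.075,-0.084,-0.007,0,0,0,1],[0.075,-0.084,-0.007,0,0,0,1]]}}

```text
time_s: 0.9
eef_pos: [0.311, -0.3058, 0.2479]
orientation: [-0.0, 0.983, 0.182, -0.0]
force: [0.7, -0.1, 0.1]
gripper_width: -0.0
grasp_force: 0.0
```

Call:
{"op": "step_arm", "data": {"deltas": [[0.075,-0.084,-0.007,0,0,0,1],[0.075,-0.084,-0.007,0,0,0,1],[0.075,-0.084,-0.007,0,0,0,1],[0.075,-0.084,-0.007,0,0,0,1],[0.075,-0.084,-0.007,0,0,0,1],[0.075,-0.084,-0.007,0,0,0,1],[0.075,-0.084,-0.007,0,0,0,1],[0.075,-0.084,-0.007,0,0,0,1]]}}

```text
time_s: 1.7
eef_pos: [0.4066, -0.0531, 0.2648]
orientation: [-0.0, 0.983, 0.182, -0.0]
force: [1.2, -0.3, -1.1]
gripper_width: 0.0001
grasp_force: 0.0
```

Call:
{"op": "step_arm", "data": {"deltas": [[0.075,-0.084,-0.007,0,0,0,1],[0.075,-0.084,-0.007,0,0,0,1],[0.075,-0.084,-0.007,0,0,0,1],[0.075,-0.084,-0.007,0,0,0,1],[0.075,-0.084,-0.007,0,0,0,1],[0,0,0,0,0,0.039,1],[0,0,0,0,0,0,1],[0,0,0,0,0,0,1]]}}

```text
time_s: 2.5
eef_pos: [0.4659, 0.1032, 0.275]
orientation: [0.0, 0.992, 0.123, -0.001]
force: [-0.2, -0.2, -0.7]
gripper_width: -0.0002
grasp_force: 0.0
```

```bash
python3 - <<'E'
from h import *
s=arm.read_state(); c=eyes.calibration('wrist'); cv2.imwrite('pics/w1.png',eyes.read_camera('wrist')[:,:,::-1])
import pickle; pickle.dump((s,c),open('w1.pkl','wb'))
m=R.from_quat(np.r_[s['orientation'][1:],s['orientation'][0]]).as_matrix()
print(s['time_s'],s['eef_pos'],m.round(3),s['gripper_width'],s['joint_positions']); Rm=cv2.Rodrigues(c['rvec'])[0]; print(c, -Rm.T@c['tvec'])
E
```

```text
2.5 [0.46591439 0.10319661 0.27504271] [[ 0.97   0.245 -0.001]
 [ 0.245 -0.97  -0.   ]
 [-0.001 -0.    -1.   ]] -0.00022030451674058836 [ 7.31769533e-02  1.39139846e-01  1.70207358e+00 -1.20642326e-04
  1.30148553e+00  1.39674379e+00]
{'fx': 378.5078629373832, 'fy': 378.5078629373832, 'cx': 316.9707530005672, 'cy': 242.66578015462463, 'rvec': array([-2.29961885,  1.79123077,  0.24570276]), 'tvec': array([-0.01434803,  0.41191871,  0.55006054])} [0.53212943 0.12000434 0.41819458]
```

View pics/w1.png

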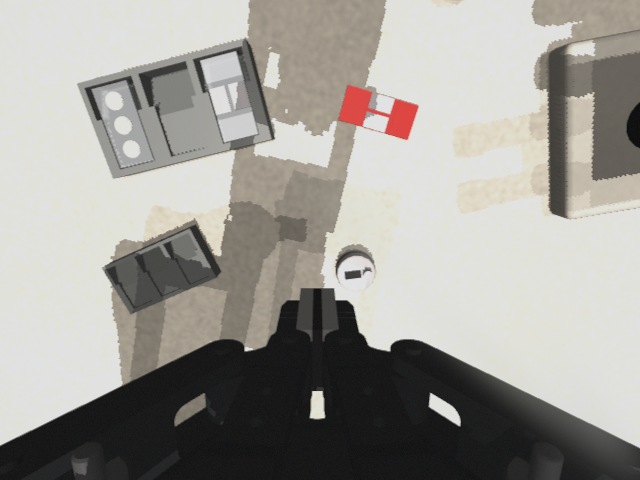

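The wrist view shows the tray at (175,107) with the chamber at (230,97), the red decoy at (378,112) and the scope base at right. Yaw went the wrong way, so I'll correct it and get closer.

Call:
{"op": "step_arm", "data": {"deltas": [[0,0,0,0,0,-0.039,1],[0,0,0,0,0,-0.039,1],[0.04,-0.04,0.067,0,0,0,1],[0.04,-0.04,0.067,0,0,0,1],[0.04,-0.04,0.067,0,0,0,1],[0.04,-0.04,0.067,0,0,0,1],[0,0,0,0,0,0,1],[0,0,0,0,0,0,1]]}}

```text
time_s: 3.35
eef_pos: [0.4858, 0.1676, 0.1949]
orientation: [0.0, 0.97, 0.243, -0.001]
force: [-0.9, 0.6, -0.4]
gripper_width: 0.0003
grasp_force: 0.0
```

```bash
python3 - <<'E'
from h import *
s=arm.read_state(); c=eyes.calibration('wrist'); cv2.imwrite('pics/w2.png',eyes.read_camera('wrist')[:,:,::-1])
import pickle; pickle.dump((s,c),open('w2.pkl','wb'))
print(s['time_s'],s['eef_pos'],s['force'])
E
```

```text
3.35 [0.48580165 0.16756962 0.1948852 ] [-0.92064518  0.59160875 -0.42287202]
```

View pics/w2.png

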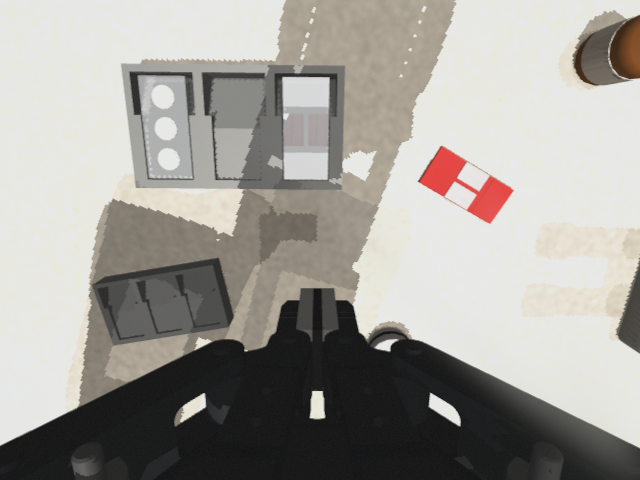

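The chamber is upright in view, spanning columns 283–329 and rows 77–180. The tray's right corners are at (344,66) and (343,188), with the well end towards the top.

```bash
python3 - <<'E'
from h import *
import pickle
s,c=pickle.load(open('w2.pkl','rb'))
P=lambda uv:onz(c,uv,.032)[:2]
ch=np.array([P(p) for p in [(283.5,77),(327.5,77),(329,180),(284.5,180)]]); tr=np.array([P(p) for p in [(122,65),(344.5,66.5),(343,188.5),(136,187.5)]])
for q in (ch,tr):
    print(q.round(4),np.linalg.norm(np.diff(q,axis=0),axis=1).round(4),'ctr',q.mean(0).round(4)); 
    for a,b in ((3,0),(2,1)): d=q[b]-q[a]; print(np.degrees(np.arctan2(d[1],d[0])))
# edge profile
im=cv2.cvtColor(cv2.imread('pics/w2.png'),cv2.COLOR_BGR2GRAY)
print('cols',im[170,275:350]); print('rows',im[60:90,310],im[170:195,310])
m=R.from_quat(np.r_[s['orientation'][1:],s['orientation'][0]]).as_matrix()
print(m.round(4)); print('tip to centre, tool axes',m.T@(np.r_[ch.mean(0),.032]-s['eef_pos']))
ct=eyes.calibration('top'); st=np.array([onz(ct,p,.125)[:2] for p in [(470,255.6),(431,173)]]); print('stage edge',st.round(3),np.linalg.norm(st[1]-st[0]))
E
```

```text
[[0.572  0.2418]
 [0.5875 0.2127]
 [0.5209 0.1752]
 [0.504  0.2067]] [0.0329 0.0765 0.0357] ctr [0.5461 0.2091]
27.330502519488135
29.43568550905695
[[0.5229 0.3511]
 [0.5997 0.205 ]
 [0.5202 0.1619]
 [0.4423 0.3096]] [0.165  0.0905 0.167 ] ctr [0.5213 0.2569]
27.240953267917106
28.464119403873575
cols [111 112 111 111 111 112 112  98 124 189 216 215 215 215 214 214 214 215
 215 214 214 214 214 214 214 213 214 214 214 214 215 214 214 215 215 214
 214 215 214 214 214 214 216 215 215 215 215 215 215 215 215 216 180 113
 102 115 114 114 114 115 114 114 115 112 114 113 113 145 212 231 232 232
 232 232 232]
rows [161 162 163 166 166 134 116 113 113 115 113 114 112  74  48  43  43 188
 213 216 218 218 219 217 216 217 216 217 217 217] [214 214 214 214 214 214 214 214 213 157 100 111 115 115 115 115 114 115
 103 119 142 144 143 143 141]
[[ 8.822e-01  4.709e-01 -1.400e-03]
 [ 4.709e-01 -8.822e-01 -6.000e-04]
 [-1.500e-03 -1.000e-04 -1.000e+00]]
tip to centre, tool axes [ 0.07295551 -0.00821283  0.16277938]
stage edge [[ 0.536 -0.164]
 [ 0.661 -0.107]] 0.13763396417695714
```

Call:
{"op": "step_arm", "data": {"deltas": [[0.0545,-0.0045,0.083,0,0,0,1],[0.0545,-0.0045,0.083,0,0,0,1],[0.0545,-0.0045,0.083,0,0,0,1],[0.0545,-0.0045,0.083,0,0,0,1],[0.0545,-0.0045,0.083,0,0,0,1],[0.0545,-0.0045,0.083,0,0,0,1],[0,0,0,0,0,0,1],[0,0,0,0,0,0,1]]}}

```text
time_s: 4.2
eef_pos: [0.5692, 0.2208, 0.0463]
orientation: [0.0, 0.97, 0.242, -0.0]
force: [-0.0, -0.2, 1.1]
gripper_width: 0.0002
grasp_force: 0.0
```

Call:
{"op": "step_arm", "data": {"deltas": [[0,0,0.012,0,0,0,1],[0,0,0.012,0,0,0,1],[0,0,0.012,0,0,0,1],[0,0,0.01,0,0,0,1],[0,0,0.008,0,0,0,1],[0,0,0.007,0,0,0,1],[0,0,0.005,0,0,0,1],[0,0,0,0,0,0,1]]}}

```text
time_s: 5.0
eef_pos: [0.5688, 0.2215, 0.0255]
orientation: [-0.0, 0.97, 0.242, -0.0]
force: [0.1, 0.5, 0.1]
gripper_width: 0.0003
grasp_force: 0.0
```

Call:
{"op": "step_arm", "data": {"deltas": [[0,0,0.003,0,0,0,1],[0,0,0.003,0,0,0,1],[0,0,0.002,0,0,0,1],[0,0,0,0,0,0,1],[0,0,0,0,0,0,1],[0,0,0,0,0,0,1],[0,0,0,0,0,0,1],[0,0,0,0,0,0,1]]}}

```text
time_s: 5.8
eef_pos: [0.5691, 0.2216, 0.0235]
orientation: [-0.0, 0.97, 0.242, 0.0]
force: [-0.5, -0.0, 0.5]
gripper_width: 0.0002
grasp_force: 0.0
```

Call:
{"op": "step_arm", "data": {"deltas": [[0,0,0.003,0,0,0,1],[0,0,0.003,0,0,0,1],[0,0,0.003,0,0,0,1],[0,0,0.003,0,0,0,1],[0,0,0,0,0,0,1],[0,0,0,0,0,0,1],[0,0,0,0,0,0,1],[0,0,0,0,0,0,1]]}}

```text
time_s: 6.6
eef_pos: [0.5709, 0.2222, 0.0217]
orientation: [-0.0, 0.97, 0.242, 0.002]
force: [-0.1, 1.1, 11.9]
gripper_width: -0.0001
grasp_force: 5.1
```

```bash
python3 - <<'E'
from h import *
s=eyes.read_camera('side')[:,:,::-1]; w=eyes.read_camera('wrist')[:,:,::-1]
a=cv2.resize(s[315:465,270:410],(560,600),interpolation=cv2.INTER_CUBIC)
o=np.zeros((600,800,3),np.uint8);o[:,:560]=a;o[:180,560:]=cv2.resize(w,(240,180))
cv2.imwrite('pics/press.png',o); print(arm.read_state()['force'])
E
```

```text
[-1.01859134  1.16719758 12.15735825]
```

View pics/press.png

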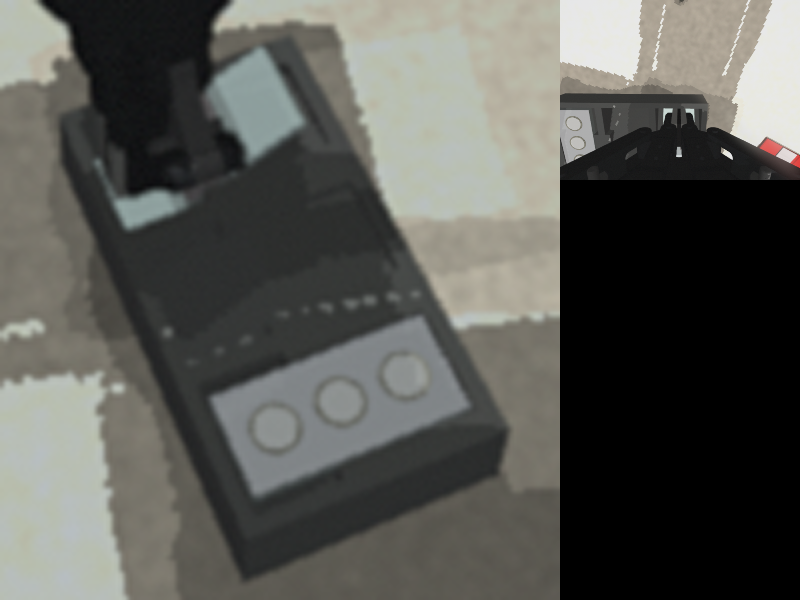

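The chamber is tipped: its near end stands up at crop (250,100), and the well end is under the fingers at 12 N. I'll lift off, back away and look.

Call:
{"op": "step_arm", "data": {"deltas": [[0,0,-0.04,0,0,0,1],[0,0,-0.083,0,0,0,1],[0,0,-0.083,0,0,0,1],[0,0,-0.083,0,0,0,1],[-0.1,0,-0.04,0,0,0,0.45],[-0.1,0,-0.04,0,0,0,0.45],[-0.1,0,0,0,0,0,0.45],[0,0,0,0,0,0,0.45]]}}

```text
time_s: 7.5
eef_pos: [0.4847, 0.1777, 0.1307]
orientation: [0.0, 0.97, 0.242, -0.002]
force: [0.2, -0.5, -0.4]
gripper_width: 0.0471
grasp_force: 0.0
```

```bash
python3 - <<'E'
from h import *
import pickle
s=arm.read_state(); c=eyes.calibration('wrist'); w=np.ascontiguousarray(eyes.read_camera('wrist')[:,:,::-1]); cv2.imwrite('pics/w3.png',w)
pickle.dump((s,c),open('w3.pkl','wb'))
m=R.from_quat(np.r_[s['orientation'][1:],s['orientation'][0]]).as_matrix()
h=np.radians(27.9);X=np.array([np.cos(h),np.sin(h)]);C=np.array([.5461,.2091])
print(s['time_s'],s['eef_pos'],s['gripper_width'],s['force'],m.round(3))
# predicted lift-end lower edge pts, slid 0 and 6 mm
Y=np.array([-X[1],X[0]])
for sl in (0,3,6):
    # lower face: pivot (0.8,27), x' coord of end = -38.8+sl
    d=(-38.8+sl)/1e3; t=.0008+d*np.cos(np.pi/6); z=.027-d*.5
    tt=t+.005*.5; zt=z+.005*.866
    P=[np.r_[C+X*t+Y*y,z] for y in(-.0175,.0175)]+[np.r_[C+X*tt+Y*y,zt] for y in(-.0175,.0175)]
    print(sl,t,z,proj(c,P).round(1).tolist())
E
```

```text
7.5 [0.48471048 0.17766514 0.13066398] 0.0471280775179794 [ 0.2083686  -0.54066959 -0.44396163] [[ 0.883  0.47  -0.005]
 [ 0.47  -0.883 -0.001]
 [-0.005 -0.001 -1.   ]]
0 -0.03280178566683622 0.0464 [[347.8, 191.4], [289.5, 191.3], [348.5, 188.2], [288.9, 188.1]]
3 -0.030203709455482907 0.044899999999999995 [[347.7, 186.7], [289.6, 186.6], [348.4, 183.5], [289.1, 183.3]]
6 -0.02760563324412959 0.043399999999999994 [[347.6, 182.1], [289.7, 182.0], [348.3, 178.7], [289.2, 178.6]]
```

View pics/w3.png

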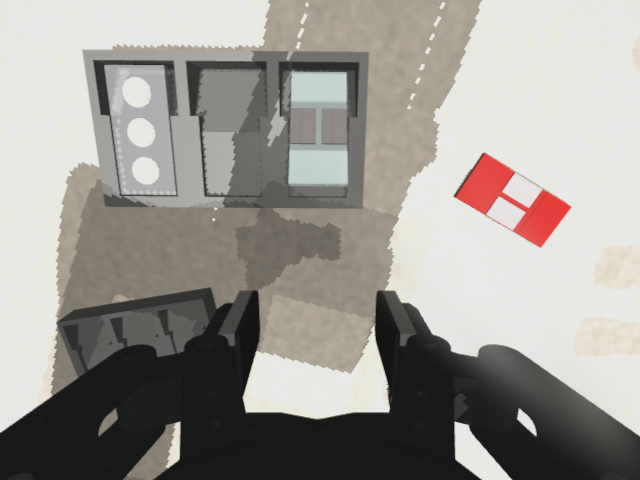

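The chamber's raised end is at row ~185, columns 288–348, which fits a slide of about 3 mm. Next: how far back the open tips stand, and the grip move.

```bash
python3 - <<'E'
from h import *
import pickle
for f,hw in (('w2.pkl',0),('w3.pkl',.0235)):
    s,c=pickle.load(open(f,'rb')); m=R.from_quat(np.r_[s['orientation'][1:],s['orientation'][0]]).as_matrix()
    for r in (0,.003,.006):
        print(f,r,proj(c,[s['eef_pos']+m@[x,y,-r] for x in(.011,-.011) for y in (-hw,hw)]).round(1).tolist())
g=cv2.cvtColor(cv2.imread('pics/w3.png'),cv2.COLOR_BGR2GRAY); print(g[280:300,250],g[330,245:265])
# grip target
s,c=pickle.load(open('w3.pkl','rb')); m=R.from_quat(np.r_[s['orientation'][1:],s['orientation'][0]]).as_matrix()
h=np.radians(27.9);X=np.array([np.cos(h),np.sin(h)]);C=np.array([.5461,.2091])
for al in (45,50):
    p=np.radians(30+al); tz=np.array([np.cos(p),-np.sin(p)]); tx=np.array([np.sin(p),np.cos(p)])
    e=np.array([-.0302,.0449]); pl=np.array([.866,-.5]); n=np.array([.5,.866])
    corner=e+pl*.008+n*.001; tcp=corner+tx*.011
    P=np.r_[C+X*tcp[0],tcp[1]]; print(al,corner,P,'vertical-tool-axes shift',m.T@(P-s['eef_pos']))
E
```

```text
w2.pkl 0 [[316.9, 283.3], [316.9, 283.3], [316.9, 332.1], [316.9, 332.1]]
w2.pkl 0.003 [[316.9, 286.1], [316.9, 286.1], [316.9, 335.7], [316.9, 335.7]]
w2.pkl 0.006 [[316.9, 289.0], [316.9, 289.0], [316.9, 339.5], [316.9, 339.5]]
w3.pkl 0 [[258.9, 283.3], [374.9, 283.2], [261.0, 332.1], [372.7, 332.1]]
w3.pkl 0.003 [[257.8, 286.1], [376.0, 286.1], [260.0, 335.7], [373.8, 335.7]]
w3.pkl 0.006 [[256.6, 289.0], [377.2, 289.0], [258.9, 339.5], [374.8, 339.4]]
[106 106 107 106 107 107 108 109 110 110  92  72  70  64  59  56  45  32
  23  21] [ 22  19  22  22  20  20  20  23  24  20  24  18  22  19  42 118 148 149
 146 145]
45 [-0.022772  0.041766] [0.53536506 0.20341614 0.04461301] vertical-tool-axes shift [0.0572237  0.00116112 0.08577803]
50 [-0.022772  0.041766] [0.53554862 0.20351333 0.04367613] vertical-tool-axes shift [0.05743586 0.00116259 0.08671391]
```

Call:
{"op": "step_arm", "data": {"deltas": [[0.047,0.001,0.052,0,0,0,0.45],[0.047,0.001,0.052,0,0,0,0.45],[0.047,0.001,0.052,0,0,0,0.45],[0.047,0.001,0.052,0,0,0,0.45],[0,0,0,0,0.0417,0,0.45],[0,0,0,0,0.0417,0,0.45],[0,0,0,0,0,0,0.45],[0,0,0,0,0,0,0.45]]}}

```text
time_s: 8.35
eef_pos: [0.54, 0.2048, 0.0681]
orientation: [-0.032, 0.962, 0.24, 0.125]
force: [1.3, 0.7, -0.5]
gripper_width: 0.0471
grasp_force: 0.0
```

```bash
python3 - <<'E'
from h import *
s=arm.read_state();m=R.from_quat(np.r_[s['orientation'][1:],s['orientation'][0]]).as_matrix()
h=np.radians(27.9);X=np.array([np.cos(h),np.sin(h)]);C=np.array([.5461,.2091])
p=np.radians(75); tz=np.array([np.cos(p),-np.sin(p)]); tx=np.array([np.sin(p),np.cos(p)])
e=np.array([-.0302,.0449]); pl=np.array([.866,-.5]); n=np.array([.5,.866])
t=e+pl*.008+n*.0005+tx*.010+tz*.001; P=np.r_[C+X*t[0],t[1]]
print(s['eef_pos'],m.round(3),P,(m.T@(P-s['eef_pos'])/.3).round(4))
E
```

```text
[0.54001631 0.20475025 0.06813726] [[ 0.854  0.469  0.226]
 [ 0.454 -0.883  0.121]
 [ 0.256 -0.001 -0.967]] [0.5345192  0.20296828 0.04295526] [-0.0398 -0.0033  0.0763]
```

Call:
{"op": "step_arm", "data": {"deltas": [[-0.013,-0.001,0.025,0,0,0,0.45],[-0.013,-0.001,0.025,0,0,0,0.45],[-0.013,-0.001,0.026,0,0,0,0.45],[0,0,0,0,0,0,0.45],[0,0,0,0,0,0,0.45],[0,0,0,0,0,0,0.45],[0,0,0,0,0,0,0.45],[0,0,0,0,0,0,0.45]]}}

```text
time_s: 9.15
eef_pos: [0.535, 0.203, 0.0434]
orientation: [-0.032, 0.962, 0.24, 0.127]
force: [-0.2, 0.3, -0.7]
gripper_width: 0.0472
grasp_force: 0.0
```

```bash
python3 - <<'E'
from h import *
print(arm.read_state()['eef_pos'],arm.read_state()['force'])
s=eyes.read_camera('side')[:,:,::-1]; w=eyes.read_camera('wrist')[:,:,::-1]
o=np.zeros((600,800,3),np.uint8);o[:300,:280]=cv2.resize(s[315:465,270:410],(280,300));o[:540,280:800]=cv2.resize(w[120:390,190:450],(520,540))
cv2.imwrite('pics/grip.png',o)
E
```

```text
[0.53499015 0.20304307 0.04339588] [-0.15454346  0.30556973 -0.66054078]
```

View pics/grip.png

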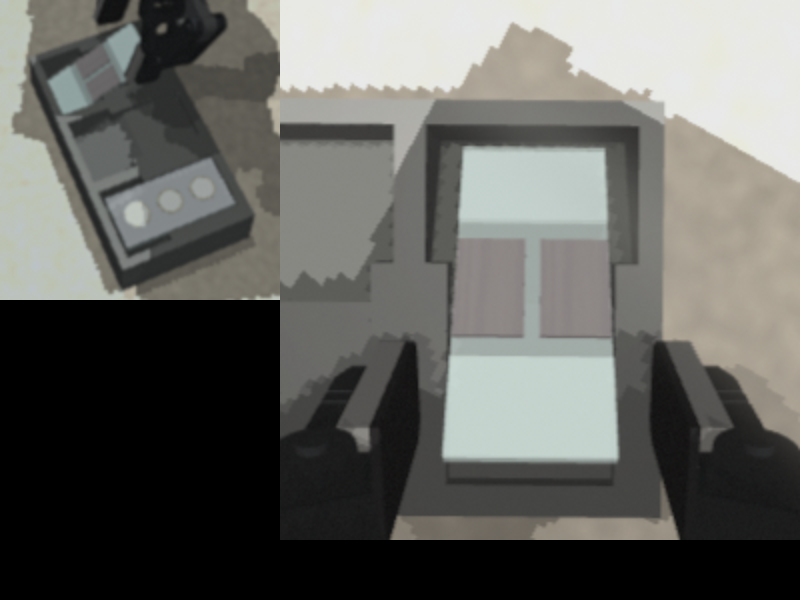

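The chamber's raised end sits centred between the fingers (plate crop columns 444–617, pads 417 and 652), with the tip corner about 7 mm in from the end. Closing.

Call:
{"op": "step_arm", "data": {"deltas": [[0,0,0,0,0,0,0.6],[0,0,0,0,0,0,0.7],[0,0,0,0,0,0,0.8],[0,0,0,0,0,0,1],[0,0,0,0,0,0,1],[0,0,0,0,0,0,1],[0,0,0,0,0,0,1],[0,0,0,0,0,0,1]]}}

```text
time_s: 10.05
eef_pos: [0.5348, 0.203, 0.0431]
orientation: [-0.032, 0.962, 0.24, 0.127]
force: [-0.0, -0.4, 0.4]
gripper_width: 0.0295
grasp_force: 59.2
```

```bash
python3 - <<'E'
from h import *
w=eyes.read_camera('wrist')[:,:,::-1]
cv2.imwrite('pics/grip2.png',cv2.resize(w[120:390,190:450],(520,540)))
E
```

```text
(no output)
```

View pics/grip2.png

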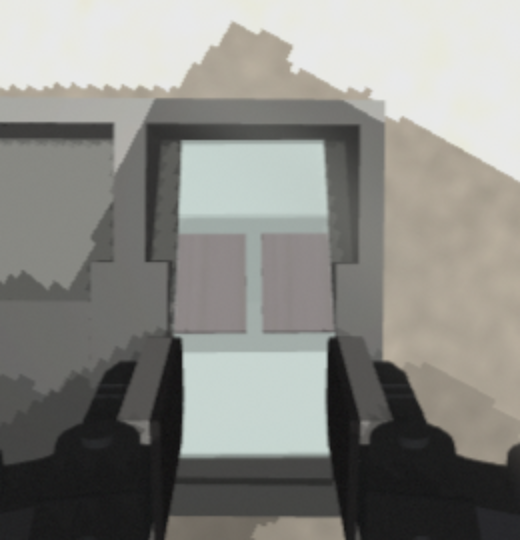

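Gripped at 59 N. The reading is small because the pads lean in above the plate. Lifting straight up.

Call:
{"op": "step_arm", "data": {"deltas": [[0.004,0,-0.016,0,0,0,1],[0.0085,0,-0.032,0,0,0,1],[0.0085,0,-0.032,0,0,0,1],[0.0085,0,-0.032,0,0,0,1],[0.017,0,-0.064,0,0,0,1],[0.017,0,-0.064,0,0,0,1],[0.017,0,-0.064,0,0,0,1],[0.017,0,-0.064,0,0,0,1]]}}

```text
time_s: 10.9
eef_pos: [0.5345, 0.2027, 0.1591]
orientation: [-0.032, 0.962, 0.24, 0.127]
force: [-0.4, 0.1, 0.2]
gripper_width: 0.0292
grasp_force: 59.2
```

```bash
python3 - <<'E'
from h import *
import pickle
s=arm.read_state(); c=eyes.calibration('wrist'); w=np.ascontiguousarray(eyes.read_camera('wrist')[:,:,::-1]); cv2.imwrite('pics/w4.png',w)
pickle.dump((s,c),open('w4.pkl','wb')); print(s['time_s'],s['eef_pos'],s['gripper_width'],s['grasp_force'],s['joint_positions'].round(3))
sd=np.ascontiguousarray(eyes.read_camera('side')[:,:,::-1]); cv2.imwrite('pics/s4.png',sd)
o=np.zeros((600,800,3),np.uint8); o[:480,:440]=w[:,100:540]; o[:480,440:800]=cv2.resize(sd[240:480,230:410],(360,480))
cv2.imwrite('pics/lift.png',o)
E
```

```text
10.9 [0.53445283 0.20274438 0.15911865] 0.029176151514652998 59.2463902104646 [0.192 0.285 1.873 0.113 0.734 1.198]
```

View pics/lift.png

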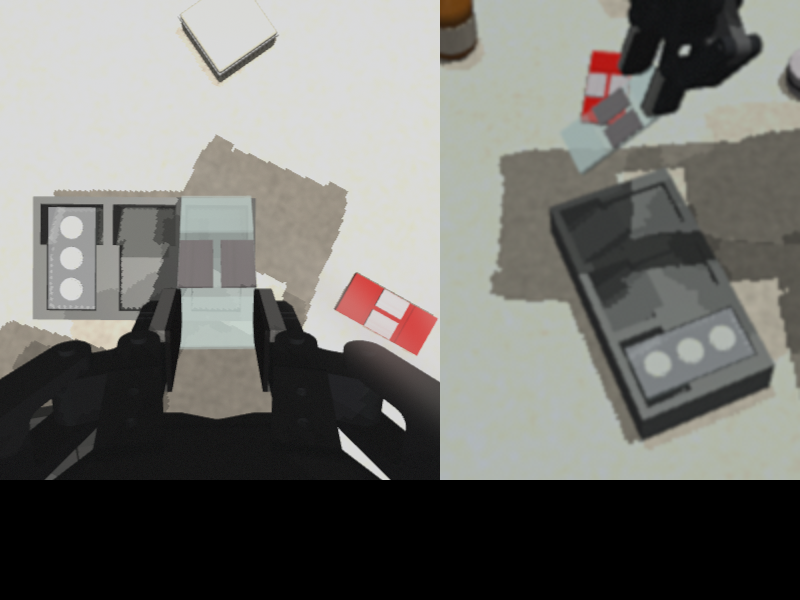

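The lift worked: the chamber is held, with its far edge at wrist row 196 (columns 281–353) and near end at row 347. The tray and well slide are undisturbed. That was my last picture, so from here I work with numbers only. Next: the plate's pose in the tool frame and the scope's pose.

```bash
python3 - <<'E'
from h import *
import pickle
from scipy.optimize import least_squares
s,c=pickle.load(open('w4.pkl','rb')); m=R.from_quat(np.r_[s['orientation'][1:],s['orientation'][0]]).as_matrix()
g=cv2.cvtColor(cv2.imread('pics/w4.png'),cv2.COLOR_BGR2GRAY).astype(int)
for col in (300,340): print('far',g[186:206,col].tolist(),'near',g[338:360,col].tolist())
for row in (200,230,270): 
    d=np.abs(np.diff(g[row,265:370])); print(row,[(i+265,int(d[i])) for i in np.argsort(d)[-6:]])
def pts(p):
    # end lower edge e (tool x,z), angle a between tool z and plate +x, lateral y0, yaw
    ex,ez,a,y0,yw=p
    pl=np.array([-np.sin(a),0,np.cos(a)]); n=np.array([-np.cos(a),0,-np.sin(a)])*-1
    n=np.array([np.cos(a),0,np.sin(a)]); 
    return pl,n
# alpha: tool z tilted below plate: plate dir = cos a * tz + sin a * tx ; top normal = sin... 
def model(p):
    d,a,y0=p
    pl=np.array([np.sin(a),0,np.cos(a)]); n=np.array([np.cos(a),0,-np.sin(a)])
    corner=np.array([-.010,0,-.001]); e=corner-pl*d-n*.0005
    top=lambda x,y:s['eef_pos']+m@(e+pl*x+n*.005+np.array([0,y0+y,0]))
    q=proj(c,[top(.076,0.0175),top(.076,-.0175),top(0,0)])
    return q
far,near=196.,347.5
f=lambda p:np.r_[model(p)[0,1]-far,model(p)[2,1]-near,(model(p)[0,0]+model(p)[1,0])/2-317]
print('nominal',model([.008,np.pi/4,0]).round(1).tolist())
r=least_squares(f,[.008,.78,0],x_scale=[.01,.1,.01]); print(r.x[0],np.degrees(r.x[1]),r.x[2],model(r.x).round(1).tolist())
E
```

```text
far [149, 149, 149, 149, 149, 150, 151, 150, 150, 156, 177, 173, 183, 187, 186, 186, 187, 187, 187, 178] near [191, 191, 190, 191, 191, 192, 192, 188, 183, 164, 158, 139, 128, 127, 127, 127, 125, 124, 124, 122, 123, 122]
far [150, 149, 150, 149, 149, 150, 150, 150, 150, 156, 176, 176, 183, 184, 185, 185, 185, 184, 184, 179] near [192, 191, 192, 190, 190, 191, 190, 185, 173, 162, 161, 138, 132, 132, 130, 128, 127, 125, 125, 123, 123, 123]
200 [(np.int64(276), 21), (np.int64(277), 31), (np.int64(351), 33), (np.int64(281), 33), (np.int64(350), 34), (np.int64(280), 50)]
230 [(np.int64(354), 21), (np.int64(278), 25), (np.int64(280), 25), (np.int64(353), 28), (np.int64(352), 30), (np.int64(279), 50)]
270 [(np.int64(355), 12), (np.int64(320), 18), (np.int64(354), 18), (np.int64(313), 19), (np.int64(277), 21), (np.int64(312), 34)]
nominal [[352.3, 193.4], [281.6, 193.4], [317.0, 348.2]]
0.007964578475464215 43.05041044765035 3.698833795973667e-05 [[351.9, 196.0], [282.1, 196.0], [317.1, 347.5]]
```

Call:
{"op": "step_arm", "data": {"deltas": [[-0.0585,0.088,-0.019,0,0,0,1],[-0.0585,0.088,-0.019,0,0,0,1],[-0.0585,0.088,-0.019,0,0,0,1],[-0.0585,0.088,-0.019,0,0,0,1],[-0.0585,0.088,-0.019,0,0,0,1],[-0.0585,0.088,-0.019,0,0,0,1],[-0.0585,0.088,-0.019,0,0,0,1],[-0.0585,0.088,-0.019,0,0,0,1]]}}

```text
time_s: 11.8
eef_pos: [0.5028, -0.054, 0.1646]
orientation: [-0.032, 0.962, 0.24, 0.126]
force: [-0.1, -0.1, 0.2]
gripper_width: 0.0293
grasp_force: 59.3
```

Call:
{"op": "step_arm", "data": {"deltas": [[-0.0585,0.088,-0.019,0,0,0,1],[-0.0585,0.088,-0.019,0,0,0,1],[-0.0585,0.088,-0.019,0,0,0,1],[-0.0585,0.088,-0.019,0,0,0,1],[-0.0585,0.088,-0.019,0,0,0,1],[-0.0585,0.088,-0.019,0,0,0,1],[0,0,0,-0.005,0,0.019,1],[0,0,0,0,0.035,0,1]]}}

```text
time_s: 12.6
eef_pos: [0.4822, -0.2455, 0.1712]
orientation: [-0.039, 0.96, 0.208, 0.182]
force: [0.2, 1.4, -0.6]
gripper_width: 0.0289
grasp_force: 59.6
```

Call:
{"op": "step_arm", "data": {"deltas": [[0,0,0,0,0.036,0,1],[0,0,0,0,0.036,0,1],[0,0,0,0,0.036,0,1],[0,0,0,0,0.036,0,1],[0,0,0,0,0,0,1],[0,0,0,0,0,0,1],[0,0,0,0,0,0,1],[0,0,0,0,0,0,1]]}}

```text
time_s: 13.4
eef_pos: [0.4811, -0.2443, 0.1713]
orientation: [-0.085, 0.895, 0.196, 0.391]
force: [0.2, -0.7, -0.6]
gripper_width: 0.0293
grasp_force: 59.3
```

```bash
python3 - <<'E'
from h import *
import pickle
s=arm.read_state(); c=eyes.calibration('wrist'); w=np.ascontiguousarray(eyes.read_camera('wrist')[:,:,::-1]); cv2.imwrite('pics/w5.png',w)
pickle.dump((s,c),open('w5.pkl','wb')); m=R.from_quat(np.r_[s['orientation'][1:],s['orientation'][0]]).as_matrix()
print(s['time_s'],s['eef_pos'],s['gripper_width'],s['grasp_force'],s['joint_positions'].round(3)); print(m.round(4))
# predicted stage corners & holder in image
h=np.radians(24.5);O=np.array([.6234,-.19]);X=np.array([np.cos(h),np.sin(h)]);Y=np.array([-X[1],X[0]])
W=lambda x,y,z:np.r_[O+X*x/1e3+Y*y/1e3,z/1e3]
for n,p in dict(c1=(-70,60,125),c2=(-70,-80,125),c3=(70,60,125),c4=(70,-80,125),bar0=(0,-18,129),bar1=(48,-18,129),claw0=(38.5,14,129),claw1=(38.5,-18,129)).items(): print(n,proj(c,[W(*p)])[0].round(1))
g=cv2.cvtColor(w,cv2.COLOR_BGR2GRAY)
l=cv2.createLineSegmentDetector().detect(g)[0][:,0]
L=np.hypot(l[:,2]-l[:,0],l[:,3]-l[:,1]); k=(L>35)&(np.minimum(l[:,1],l[:,3])<330)
for a,b in sorted(zip(L[k],l[k].round(0).astype(int).tolist()),reverse=True)[:40]: print(int(a),b)
E
```

```text
13.4 [ 0.48110185 -0.24432493  0.17129566] 0.02931482725407207 59.29434699006379 [-1.157  0.392  2.064  1.032  1.024 -0.738]
[[ 0.6178  0.4164  0.667 ]
 [ 0.284  -0.9092  0.3045]
 [ 0.7332  0.0013 -0.68  ]]
c1 [237.  213.6]
c2 [459.1 214.2]
c3 [256.1  75.5]
c4 [426.1  76. ]
bar0 [355.6 131.4]
bar1 [352.5  88.6]
claw0 [311.6  96.4]
claw1 [353.1  96.5]
260 [281, 18, 541, 16]
171 [610, 67, 510, 205]
136 [17, 283, 143, 231]
134 [238, 211, 257, 78]
126 [373, 294, 499, 294]
96 [448, 113, 481, 22]
89 [444, 222, 354, 222]
88 [484, 308, 396, 308]
81 [414, 116, 430, 195]
76 [459, 195, 441, 120]
70 [487, 111, 457, 175]
68 [282, 231, 351, 230]
67 [349, 197, 282, 197]
64 [349, 296, 284, 297]
62 [258, 75, 321, 76]
61 [281, 288, 280, 349]
60 [109, 210, 53, 184]
60 [479, 20, 419, 20]
57 [353, 347, 353, 289]
56 [232, 282, 240, 226]
55 [354, 252, 351, 197]
54 [281, 197, 279, 252]
54 [243, 232, 235, 286]
50 [428, 68, 440, 118]
49 [21, 126, -1, 170]
48 [263, 288, 312, 285]
47 [361, 88, 313, 89]
47 [367, 114, 414, 114]
47 [464, 34, 418, 23]
46 [426, 147, 435, 192]
45 [67, 64, 24, 80]
45 [638, 28, 612, 65]
44 [366, 60, 385, 100]
43 [178, 124, 162, 83]
43 [14, 66, 55, 52]
43 [422, 21, 465, 31]
42 [466, 56, 424, 45]
42 [638, 99, 597, 88]
41 [445, 125, 455, 166]
40 [265, 329, 276, 289]
```

The detected stage edges (line (238,211)–(257,78), far edge row 76, claw back edge row 88) match the predicted scope pose to about a pixel, and the plate's far edge at row 197 is unchanged. Working out the approach shift.

```bash
cat > k.py <<'E'
from h import *
import pickle
def axes():
    s=arm.read_state(); return s,R.from_quat(np.r_[s['orientation'][1:],s['orientation'][0]]).as_matrix()
H=np.radians(24.5);O=np.array([.6234,-.19,.125])
S=np.array([[np.cos(H),-np.sin(H),0],[np.sin(H),np.cos(H),0],[0,0,1]])
def centre(s,m,a=43.,d=.008):   # plate origin, scope axes rel holder_spot
    a=np.radians(a); pl=np.array([np.sin(a),0,np.cos(a)]); n=np.array([np.cos(a),0,-np.sin(a)])
    p=s['eef_pos']+m@(np.array([-.010,0,-.001])-pl*d-n*.0005+pl*.038)
    return S.T@(p-O), S.T@m@pl
E
python3 - <<'E'
from k import *
s,c=pickle.load(open('w5.pkl','rb')); m=R.from_quat(np.r_[s['orientation'][1:],s['orientation'][0]]).as_matrix()
a,b=[onz(c,p,.125) for p in [(238,211),(257,78)]]; print('edge heading',np.degrees(np.arctan2(*(b-a)[1::-1])), 'scope coords',S.T@(a-O),S.T@(b-O))
for p in [(258,75),(321,76)]: print('far',S.T@(onz(c,p,.125)-O))
for p in [(361,88),(313,89)]: print('claw',S.T@(onz(c,p,.129)-O))
g=cv2.cvtColor(cv2.imread('pics/w5.png'),cv2.COLOR_BGR2GRAY).astype(int)
for r in (105,115,122): print(r,g[r,335:375].tolist())
for q in (320,330,340): print(q,g[80:112,q].tolist())
print(g[205:228,262].tolist())
C,pl=centre(s,m); print('centre',C,'dir',pl); T=np.array([-.065,.004,.012])
print('shift tool frac', (m.T@S@(T-C)/.3).round(4))
print('unit scope x,y,z in tool',(m.T@S).T.round(3))
E
```

```text
edge heading 24.243205038819276 scope coords [-0.06799468  0.05957918  0.        ] [0.06666419 0.05897565 0.        ]
far [0.07062309 0.05848718 0.        ]
far [0.06956744 0.00656239 0.        ]
claw [ 0.04881114 -0.02473045  0.004     ]
claw [0.04739648 0.01295357 0.004     ]
105 [28, 29, 27, 30, 26, 29, 28, 28, 26, 28, 29, 30, 28, 30, 30, 28, 24, 25, 46, 79, 94, 91, 91, 90, 94, 94, 94, 92, 91, 92, 90, 90, 91, 91, 91, 91, 106, 120, 120, 121]
115 [23, 19, 22, 23, 21, 21, 22, 25, 18, 17, 20, 20, 24, 23, 23, 20, 24, 18, 26, 61, 86, 91, 91, 91, 91, 91, 92, 91, 92, 91, 76, 44, 31, 29, 28, 30, 30, 29, 32, 29]
122 [78, 62, 40, 32, 22, 17, 23, 22, 21, 21, 23, 21, 21, 23, 22, 22, 21, 23, 22, 42, 76, 93, 91, 90, 90, 91, 91, 93, 92, 93, 92, 67, 22, 23, 22, 22, 19, 22, 23, 20]
320 [29, 29, 31, 28, 27, 29, 30, 30, 29, 131, 142, 141, 140, 139, 141, 119, 88, 81, 82, 82, 44, 29, 30, 26, 30, 28, 25, 25, 29, 25, 22, 19]
330 [63, 64, 65, 65, 64, 42, 28, 28, 27, 130, 140, 141, 140, 139, 140, 117, 87, 83, 81, 82, 43, 28, 30, 27, 26, 27, 29, 30, 27, 24, 25, 20]
340 [65, 63, 56, 41, 31, 26, 28, 28, 29, 130, 140, 141, 141, 140, 141, 125, 90, 81, 80, 81, 43, 29, 28, 27, 29, 29, 30, 27, 25, 24, 21, 19]
[42, 41, 42, 41, 41, 40, 39, 38, 32, 25, 24, 21, 23, 23, 20, 24, 65, 203, 215, 215, 214, 214, 214]
centre [-0.12954588  0.0096084   0.03922569] dir [0.99999454 0.00184566 0.00274094]
shift tool frac [0.0797 0.019  0.2195]
unit scope x,y,z in tool [[ 0.68   0.002  0.733]
 [ 0.002 -1.     0.   ]
 [ 0.733  0.001 -0.68 ]]
```

Call:
{"op": "step_arm", "data": {"deltas": [[0.0114,0.0027,0.0314,0,0,0,1],[0.0114,0.0027,0.0314,0,0,0,1],[0.0114,0.0027,0.0314,0,0,0,1],[0.0114,0.0027,0.0314,0,0,0,1],[0.0114,0.0027,0.0314,0,0,0,1],[0.0114,0.0027,0.0314,0,0,0,1],[0.0114,0.0027,0.0314,0,0,0,1],[0,0,0,0,0,0,1]]}}

```text
time_s: 14.25
eef_pos: [0.5424, -0.2222, 0.1429]
orientation: [-0.086, 0.895, 0.195, 0.391]
force: [-1.0, 0.9, -0.2]
gripper_width: 0.0293
grasp_force: 59.3
```

```bash
python3 - <<'E'
from k import *
s,m=axes(); c=eyes.calibration('wrist'); w=np.ascontiguousarray(eyes.read_camera('wrist')[:,:,::-1]); cv2.imwrite('pics/w6.png',w)
pickle.dump((s,c),open('w6.pkl','wb'))
C,pl=centre(s,m); print(s['time_s'],s['force'],'C',C,pl, s['joint_positions'].round(2))
print('to (-5,3,8):',(m.T@S@(np.array([-.005,.003,.008])-C)/.3).round(4))
W=lambda *p:O+S@np.array(p)/1e3
for n,p in dict(bar0=(0,-18,4),bar1=(38,-18,4),claw=(38.5,0,4),clawfoot=(38.5,0,0)).items(): print(n,proj(c,[W(*p)])[0].round(1))
g=cv2.cvtColor(w,cv2.COLOR_BGR2GRAY)
l=cv2.createLineSegmentDetector().detect(g)[0][:,0]
L=np.hypot(l[:,2]-l[:,0],l[:,3]-l[:,1]); k=(L>25)&(l[:,1]<330)&(l[:,0]>230)&(l[:,0]<420)
for a,b in sorted(zip(L[k],l[k].round(0).astype(int).tolist()),reverse=True)[:22]: print(int(a),b)
E
```

```text
14.25 [-1.00790724  0.92975861 -0.17056723] C [-0.06459409  0.00432959  0.01090238] [0.99999102 0.00115266 0.00407931] [-1.01  0.47  2.04  1.15  0.92 -0.74]
to (-5,3,8): [0.1278 0.0047 0.1524]
bar0 [356.6 173. ]
bar1 [353.3 126.5]
claw [324.1 125.9]
clawfoot [324.  130.9]
131 [243, 37, 374, 38]
90 [281, 197, 277, 287]
88 [356, 286, 350, 197]
67 [282, 231, 349, 231]
67 [351, 296, 283, 296]
67 [349, 197, 282, 197]
66 [237, 97, 303, 99]
51 [281, 289, 281, 341]
50 [258, 295, 208, 295]
49 [353, 126, 356, 176]
48 [303, 124, 352, 124]
47 [303, 129, 351, 129]
45 [337, 99, 292, 94]
43 [386, 329, 371, 287]
43 [263, 287, 248, 329]
43 [320, 241, 321, 284]
42 [313, 284, 312, 242]
41 [376, 38, 417, 39]
40 [377, 90, 337, 99]
39 [265, 328, 276, 289]
39 [402, 150, 436, 129]
37 [400, 61, 377, 90]
```

The bar edge line (353,126)–(356,176) matches the prediction; the claw is about 1.5 mm farther than modelled. Advancing over the stage.

Call:
{"op": "step_arm", "data": {"deltas": [[0.0213,0.0008,0.0254,0,0,0,1],[0.0213,0.0008,0.0254,0,0,0,1],[0.0213,0.0008,0.0254,0,0,0,1],[0.0213,0.0008,0.0254,0,0,0,1],[0.0213,0.0008,0.0254,0,0,0,1],[0.0213,0.0008,0.0254,0,0,0,1],[0,0,0,0,0,0,1],[0,0,0,0,0,0,1]]}}

```text
time_s: 15.1
eef_pos: [0.5966, -0.1992, 0.1405]
orientation: [-0.085, 0.895, 0.195, 0.391]
force: [-0.5, -0.8, -0.6]
gripper_width: 0.0294
grasp_force: 59.3
```

```bash
python3 - <<'E'
from k import *
s,m=axes(); c=eyes.calibration('wrist'); w=np.ascontiguousarray(eyes.read_camera('wrist')[:,:,::-1]); cv2.imwrite('pics/w7.png',w)
C,pl=centre(s,m); print(s['time_s'],s['force'],'C',C,pl)
W=lambda *p:O+S@np.array(p)/1e3
for n,p in dict(bar0=(0,-18,4),bar1=(38,-18,4),claw=(38.5,0,4),clawfoot=(38.5,0,0)).items(): print(n,proj(c,[W(*p)])[0].round(1))
g=cv2.cvtColor(w,cv2.COLOR_BGR2GRAY)
l=cv2.createLineSegmentDetector().detect(g)[0][:,0]
L=np.hypot(l[:,2]-l[:,0],l[:,3]-l[:,1]); k=(L>18)&(l[:,1]<300)&(l[:,1]>150)&(l[:,0]>270)&(l[:,0]<375)
for a,b in sorted(zip(L[k],l[k].round(1).tolist()),reverse=True)[:22]: print(int(a),b)
E
```

```text
15.1 [-0.46905067 -0.75927643 -0.55911782] C [-0.00572831  0.00280387  0.00841657] [9.99992168e-01 8.87589197e-04 3.85697675e-03]
bar0 [360.4 262.6]
bar1 [356.2 199.6]
claw [322.2 198.8]
clawfoot [322.1 203.4]
67 [350.6000061035156, 296.5, 283.1000061035156, 296.6000061035156]
58 [279.29998779296875, 228.10000610351562, 276.6000061035156, 286.8999938964844]
58 [281.20001220703125, 288.1000061035156, 280.3999938964844, 346.8999938964844]
53 [356.70001220703125, 287.0, 352.79998779296875, 233.1999969482422]
38 [318.1000061035156, 235.8000030517578, 280.29998779296875, 227.3000030517578]
38 [312.29998779296875, 240.60000610351562, 312.70001220703125, 279.3999938964844]
36 [320.5, 276.8999938964844, 319.8999938964844, 240.60000610351562]
34 [310.8999938964844, 278.8999938964844, 279.20001220703125, 264.70001220703125]
32 [351.8999938964844, 233.8000030517578, 319.3999938964844, 234.8000030517578]
32 [321.8999938964844, 285.70001220703125, 354.3999938964844, 285.5]
30 [357.8999938964844, 233.10000610351562, 359.70001220703125, 263.20001220703125]
28 [281.8999938964844, 240.3000030517578, 310.6000061035156, 240.10000610351562]
28 [321.8999938964844, 240.1999969482422, 350.6000061035156, 239.5]
28 [311.8999938964844, 288.6000061035156, 283.1000061035156, 288.5]
27 [350.6000061035156, 288.1000061035156, 323.1000061035156, 288.1000061035156]
26 [271.79998779296875, 187.3000030517578, 297.8999938964844, 193.89999389648438]
26 [284.3999938964844, 286.29998779296875, 310.70001220703125, 285.70001220703125]
22 [300.6000061035156, 195.0, 323.1000061035156, 195.89999389648438]
```

Call:
{"op": "step_arm", "data": {"deltas": [[-0.0049,0,0.0045,0,0,0,1],[-0.0049,0,0.0045,0,0,0,1],[-0.0049,0,0.0045,0,0,0,1],[-0.0024,0,0.0023,0,0,0,1],[0,0,0,0,0,0,1],[0,0,0,0,0,0,1],[0,0,0,0,0,0,1],[0,0,0,0,0,0,1]]}}

```text
time_s: 15.95
eef_pos: [0.5965, -0.1996, 0.1337]
orientation: [-0.085, 0.895, 0.194, 0.391]
force: [-0.5, -0.0, -0.3]
gripper_width: 0.0291
grasp_force: 59.3
```

Call:
{"op": "step_arm", "data": {"deltas": [[-0.0012,0,0.0011,0,0,0,1],[-0.0012,0,0.0011,0,0,0,1],[-0.0012,0,0.0011,0,0,0,1],[0,0,0,0,0,0,1],[0,0,0,0,0,0,1],[0,0,0,0,0,0,1],[0,0,0,0,0,0,1],[0,0,0,0,0,0,1]]}}

```text
time_s: 16.75
eef_pos: [0.5967, -0.1996, 0.1329]
orientation: [-0.085, 0.895, 0.194, 0.392]
force: [-3.5, -1.1, 5.9]
gripper_width: 0.0296
grasp_force: 61.9
```

```bash
cat > lk.py <<'E'
from k import *
s,m=axes(); w=np.ascontiguousarray(eyes.read_camera('wrist')[:,:,::-1]); c=eyes.calibration('wrist')
g=cv2.cvtColor(w,cv2.COLOR_BGR2GRAY); cv2.imwrite('pics/last.png',w)
C,pl=centre(s,m); print(s['time_s'],s['force'].round(1),s['ft_torque'].round(2),'C',C.round(4),pl.round(4),'opening',s['gripper_width'])
l=cv2.createLineSegmentDetector().detect(g)[0][:,0]
L=np.hypot(l[:,2]-l[:,0],l[:,3]-l[:,1]); k=(L>18)&(l[:,1]<310)&(l[:,1]>170)&(l[:,0]>270)&(l[:,0]<375)
for a,b in sorted(zip(L[k],l[k].round(1).tolist()),reverse=True)[:18]: print(int(a),[round(x,1) for x in b])
W=lambda *p:O+S@np.array(p)/1e3
print('claw/bar pred',proj(c,[W(38.5,0,4),W(0,-18,4),W(38,-18,4)]).round(1).tolist())
E
python3 lk.py
```

```text
16.75 [-3.5 -1.1  5.9] [0.01 0.11 0.08] C [-0.0058  0.0023  0.0008] [1.     0.     0.0052] opening 0.02963499833840229
75 [279.9, 211.9, 276.4, 286.9]
70 [356.6, 286.9, 351.9, 216.9]
67 [281.9, 230.5, 349.4, 229.9]
67 [350.6, 296.2, 283.1, 296.7]
58 [281.1, 288.1, 280.4, 346.9]
48 [353.2, 217.3, 304.4, 217.8]
40 [357.8, 215.6, 360.2, 255.6]
35 [319.4, 285.3, 354.4, 285.3]
34 [311.2, 274.3, 280.1, 260.6]
33 [312.3, 239.4, 312.4, 273.1]
32 [320.2, 273.1, 319.9, 240.6]
31 [280.6, 239.6, 311.9, 239.5]
30 [320.6, 239.4, 350.6, 239.4]
28 [350.6, 288.1, 321.9, 288.1]
28 [311.9, 288.1, 283.1, 288.1]
26 [286.9, 285.8, 313.1, 285.4]
24 [304.9, 217.4, 281.4, 211.1]
18 [358.2, 289.4, 363.6, 307.1]
claw/bar pred [[321.4, 189.6], [361.0, 254.6], [356.5, 190.3]]
```

Call:
{"op": "step_arm", "data": {"deltas": [[0,0,0,0,0.004,0,1],[-0.0012,0,0.0011,0,0,0,1],[0,0,0,0,0,0,1],[0,0,0,0,0,0,1],[0,0,0,0,0,0,1],[0,0,0,0,0,0,1],[0,0,0,0,0,0,1],[0,0,0,0,0,0,1]]}}

```text
time_s: 17.6
eef_pos: [0.5969, -0.1997, 0.1329]
orientation: [-0.086, 0.892, 0.194, 0.398]
force: [-4.8, -0.2, 10.6]
gripper_width: 0.0291
grasp_force: 63.9
```

```bash
python3 lk.py | head -9
```

```text
17.6 [-4.8 -0.2 10.6] [ 0.17 -0.23  0.15] C [-0.0055  0.0022  0.0012] [ 9.998e-01 -1.000e-04  1.930e-02] opening 0.029132047174630638
78 [280.2, 208.2, 276.4, 286.9]
72 [356.5, 286.9, 351.5, 214.4]
67 [281.9, 231.1, 349.4, 230.5]
67 [350.6, 296.3, 283.1, 296.7]
58 [281.1, 289.4, 280.3, 348.2]
44 [326.7, 217.1, 282.8, 210.5]
42 [357.2, 213.1, 359.8, 255.7]
35 [358.5, 289.3, 367.1, 323.4]
```

Call:
{"op": "step_arm", "data": {"deltas": [[0.0019,0,-0.0018,0,0,0,1],[0,0,0,0,-0.002,0,1],[0.0034,0,0.0037,0,0,0,1],[0.0034,0,0.0037,0,0,0,1],[0.0034,0,0.0037,0,0,0,1],[0,0,0,0,0,0,1],[0,0,0,0,0,0,1],[0,0,0,0,0,0,1]]}}

```text
time_s: 18.45
eef_pos: [0.6009, -0.1983, 0.1329]
orientation: [-0.085, 0.894, 0.194, 0.395]
force: [-2.0, -2.0, 5.7]
gripper_width: 0.0293
grasp_force: 62.2
```

```bash
python3 lk.py | head -12;  python3 -c "
from k import *
s,m=axes();print((m.T@S).T.round(3))"
```

```text
18.45 [-2.  -2.   5.7] [ 0.02 -0.09 -0.05] C [-0.0014  0.0018  0.001 ] [ 9.999e-01 -6.000e-04  1.090e-02] opening 0.029331369961953613
67 [350.6, 296.3, 283.1, 296.6]
60 [281.1, 288.1, 280.4, 348.2]
57 [356.7, 287.0, 352.6, 229.4]
47 [351.9, 229.9, 304.4, 231.0]
47 [312.2, 240.6, 312.4, 288.1]
43 [320.4, 284.4, 319.9, 240.6]
42 [279.3, 225.6, 277.2, 268.2]
35 [357.7, 229.3, 359.6, 264.4]
34 [310.9, 283.8, 279.2, 269.8]
30 [281.9, 239.7, 311.9, 239.5]
29 [320.6, 239.6, 350.6, 239.5]
[[ 0.674 -0.001  0.739]
 [-0.    -1.    -0.001]
 [ 0.739  0.    -0.674]]
```

Call:
{"op": "step_arm", "data": {"deltas": [[0.0023,0,0.0025,0,0,0,1],[0.0023,0,0.0025,0,0,0,1],[0,0,0,0,0,0,1],[0,0,0,0,0,0,1],[0,0,0,0,0,0,1],[0,0,0,0,0,0,1],[0,0,0,0,0,0,1],[0,0,0,0,0,0,1]]}}

```text
time_s: 19.3
eef_pos: [0.6023, -0.1977, 0.1328]
orientation: [-0.085, 0.894, 0.194, 0.394]
force: [-6.9, -3.0, 9.1]
gripper_width: 0.0293
grasp_force: 63.5
```

Call:
{"op": "step_arm", "data": {"deltas": [[0.0023,0,0.0025,0,0,0,1],[0.0011,0,0.0012,0,0,0,1],[0,0,0,0,0,0,1],[0,0,0,0,0,0,1],[0,0,0,0,0,0,1],[0,0,0,0,0,0,1],[0,0,0,0,0,0,1],[0,0,0,0,0,0,1]]}}

```text
time_s: 20.1
eef_pos: [0.6026, -0.1976, 0.1327]
orientation: [-0.085, 0.895, 0.194, 0.394]
force: [-18.8, -6.7, 15.0]
gripper_width: 0.0294
grasp_force: 66.6
```

The claw was reached (20 N, no further travel). I'll ease off and slide towards the guide bar.

Call:
{"op": "step_arm", "data": {"deltas": [[-0.0012,0,-0.0029,0,0,0,1],[0,0.0033,0,0,0,0,1],[0,0.0025,0,0,0,0,1],[0,0,0,0,0,0,1],[0,0,0,0,0,0,1],[0,0,0,0,0,0,1],[0,0,0,0,0,0,1],[0,0,0,0,0,0,1]]}}

```text
time_s: 20.9
eef_pos: [0.6025, -0.1977, 0.1328]
orientation: [-0.086, 0.894, 0.194, 0.394]
force: [-13.3, -2.6, 13.1]
gripper_width: 0.0295
grasp_force: 64.6
```

```bash
python3 lk.py | head -12
```

```text
20.9 [-13.3  -2.6  13.1] [0.13 0.57 0.39] C [0.0003 0.0017 0.0009] [1.0e+00 4.0e-04 9.7e-03] opening 0.029466277154037962
67 [350.6, 296.6, 283.1, 296.9]
60 [281.2, 288.1, 280.3, 348.2]
56 [279.1, 230.7, 276.2, 286.9]
50 [356.5, 285.7, 353.0, 235.6]
48 [351.9, 235.7, 303.1, 236.5]
46 [312.3, 240.6, 312.4, 286.9]
46 [320.3, 286.9, 319.9, 240.6]
35 [358.3, 289.3, 367.9, 323.5]
34 [309.9, 287.0, 278.9, 273.0]
32 [357.9, 234.3, 359.6, 266.9]
30 [280.6, 240.3, 310.6, 240.0]
```

Call:
{"op": "step_arm", "data": {"deltas": [[-0.0004,0,-0.0028,0,0,0,1],[0,0.0025,0,0,0,0,1],[0,0,0,0,0,0,1],[0,0,0,0,0,0,1],[0,0,0,0,0,0,1],[0,0,0,0,0,0,1],[0,0,0,0,0,0,1],[0,0,0,0,0,0,1]]}}

```text
time_s: 21.75
eef_pos: [0.6025, -0.1981, 0.1329]
orientation: [-0.087, 0.894, 0.194, 0.394]
force: [-8.8, -0.2, 6.5]
gripper_width: 0.0293
grasp_force: 62.7
```

```bash
python3 lk.py | head -12; python3 -c "
from k import *
s,m=axes();print('F scope',S.T@s['force'])"
```

```text
21.75 [-8.8 -0.2  6.5] [0.2  0.55 0.48] C [0.0001 0.0013 0.001 ] [1.     0.0013 0.0097] opening 0.029256943913719427
67 [350.6, 296.4, 283.1, 296.9]
60 [281.2, 288.1, 280.3, 348.2]
56 [278.6, 230.7, 276.0, 286.9]
52 [356.3, 286.9, 352.5, 234.4]
50 [351.9, 235.1, 301.9, 236.1]
46 [320.2, 286.9, 319.4, 240.6]
46 [311.7, 240.6, 312.1, 286.9]
34 [309.8, 287.1, 278.9, 273.0]
33 [356.9, 233.0, 359.0, 266.8]
33 [358.7, 290.1, 367.5, 322.6]
30 [284.3, 190.2, 314.3, 193.0]
F scope [-7.1504118   3.49674935  6.82931395]
```

Call:
{"op": "step_arm", "data": {"deltas": [[-0.0028,0,-0.0042,0,0,0,1],[0,0.0033,0,0,0,0,1],[0,0.0025,0,0,0,0,1],[0,0,0,0,0,0,1],[0,0,0,0,0,0,1],[0,0,0,0,0,0,1],[0,0,0,0,0,0,1],[0,0,0,0,0,0,1]]}}

```text
time_s: 22.6
eef_pos: [0.6024, -0.2009, 0.1332]
orientation: [-0.086, 0.894, 0.194, 0.394]
force: [-3.4, 1.8, -0.5]
gripper_width: 0.0295
grasp_force: 59.8
```

```bash
python3 lk.py | head -14; python3 -c "
from k import *
s,m=axes();print('F scope',S.T@s['force'])"
```

```text
22.6 [-3.4  1.8 -0.5] [0.22 0.85 0.58] C [-0.0011 -0.0012  0.0013] [1.0e+00 5.0e-04 9.9e-03] opening 0.029488103123656656
67 [350.6, 296.3, 283.1, 296.9]
60 [281.2, 288.1, 280.3, 348.2]
55 [278.1, 230.6, 275.9, 285.7]
53 [370.3, 228.3, 399.5, 273.5]
52 [331.9, 232.9, 279.3, 231.1]
46 [319.9, 286.9, 318.9, 240.6]
46 [311.5, 240.6, 311.8, 286.9]
38 [371.4, 264.4, 368.1, 225.6]
32 [308.8, 286.7, 278.7, 273.3]
31 [320.6, 239.8, 351.9, 239.5]
30 [280.6, 240.4, 310.7, 239.9]
27 [275.6, 287.2, 303.1, 285.8]
25 [375.0, 220.1, 350.5, 227.8]
F scope [-3.74523966  5.34969718  0.33165819]
```

Call:
{"op": "step_arm", "data": {"deltas": [[0.0023,0,0.0025,0,0,0,1],[0.0023,0,0.0025,0,0,0,1],[0,0,0,0,0,0,1],[0,0,0,0,0,0,1],[-0.0012,0,0.0011,0,0,0,1],[0,0,0,0,0,0,1],[0,0,0,0,0,0,1],[0,0,0,0,0,0,1]]}}

```text
time_s: 23.45
eef_pos: [0.6036, -0.2004, 0.1329]
orientation: [-0.086, 0.894, 0.194, 0.394]
force: [-12.9, -0.2, 5.9]
gripper_width: 0.0295
grasp_force: 62.5
```

```bash
python3 lk.py | head -14; python3 -c "
from k import *
s,m=axes();print('F scope',S.T@s['force'])"
```

```text
23.45 [-12.9  -0.2   5.9] [0.13 1.22 0.75] C [ 0.0002 -0.0013  0.001 ] [1.0e+00 2.0e-04 9.4e-03] opening 0.02946417742123741
67 [350.6, 296.5, 283.1, 297.2]
60 [281.2, 288.1, 280.3, 348.2]
52 [277.8, 234.4, 275.7, 286.9]
46 [311.2, 240.6, 311.7, 286.9]
45 [374.6, 225.1, 330.3, 236.8]
45 [319.7, 286.9, 318.8, 241.9]
40 [320.5, 237.2, 280.5, 235.1]
35 [371.5, 265.7, 368.6, 230.6]
34 [358.4, 289.3, 367.6, 322.6]
31 [320.6, 240.1, 351.9, 239.5]
28 [280.6, 240.6, 309.4, 240.3]
27 [303.9, 286.8, 278.7, 276.0]
25 [299.3, 292.2, 324.4, 293.5]
F scope [-11.51722472   5.68185918   5.87335189]
```

The chamber is seated against both stops (Fx −11.5 N, Fy +5.7 N). I'll ease the load and open slowly.

Call:
{"op": "step_arm", "data": {"deltas": [[-0.0016,-0.0015,-0.0017,0,0,0,1],[0,0,0,0,0,0,1],[0,0,0,0,0,0,0.62],[0,0,0,0,0,0,0.59],[0,0,0,0,0,0,0.56],[0,0,0,0,0,0,0.53],[0,0,0,0,0,0,0.5],[0,0,0,0,0,0,0.47]]}}

```text
time_s: 24.3
eef_pos: [0.6042, -0.201, 0.1332]
orientation: [-0.085, 0.894, 0.194, 0.395]
force: [-0.3, -1.1, 0.7]
gripper_width: 0.0456
grasp_force: 0.0
```

```bash
python3 lk.py | head -16; python3 -c "
from k import *
s,m=axes();print('F scope',S.T@s['force'])"
```

```text
24.3 [-0.3 -1.1  0.7] [-0.14  0.34  0.02] C [ 0.0005 -0.002   0.0013] [ 9.999e-01 -5.000e-04  1.070e-02] opening 0.045597917310898
76 [351.9, 297.7, 275.6, 299.4]
64 [275.7, 235.7, 273.3, 300.6]
53 [330.6, 238.1, 276.8, 236.8]
46 [273.0, 300.6, 271.2, 346.9]
46 [309.2, 243.1, 309.8, 289.4]
45 [317.9, 288.1, 316.8, 243.1]
41 [368.6, 227.5, 328.7, 237.7]
38 [369.4, 234.4, 389.9, 266.5]
34 [369.8, 265.7, 366.6, 231.8]
33 [351.9, 289.5, 318.1, 289.4]
32 [308.1, 289.7, 275.7, 291.4]
31 [316.9, 241.7, 348.1, 240.9]
30 [278.1, 242.3, 308.1, 241.7]
29 [303.1, 288.1, 276.4, 276.7]
24 [283.1, 194.6, 308.1, 194.5]
F scope [0.0522093  0.85279832 0.14109293]
```

```bash
python3 - <<'E'
from k import *
c=eyes.calibration('wrist')
for n,p in dict(L0=(275.7,235.7),L1=(273.3,300.6),L2=(271.2,346.9),M0=(309.2,243.1),M1=(309.8,289.4),M2=(317.9,288.1),M3=(316.8,243.1),H0=(351.9,297.7),H1=(275.6,299.4),G0=(316.9,241.7),G1=(348.1,240.9)).items(): print(n,((S.T@(onz(c,p,.130)-O))*1e3).round(2))
E
```

```text
L0 [16.23 17.66  5.  ]
L1 [-16.82  16.79   5.  ]
L2 [-36.7   16.42   5.  ]
M0 [12.11  1.77  5.  ]
M1 [-11.58   1.25   5.  ]
M2 [-10.96  -2.26   5.  ]
M3 [12.11 -1.79  5.  ]
H0 [-15.47 -16.84   5.  ]
H1 [-16.26  15.84   5.  ]
G0 [12.88 -1.83  5.  ]
G1 [ 13.33 -16.47   5.  ]
```

Call:
{"op": "step_arm", "data": {"deltas": [[0,0,0,0,0,0,0.45],[-0.002,0,-0.003,0,0,0,0.45],[-0.006,0,-0.017,0,0,0,0.45],[0,0,-0.033,0,0,0,0.45],[0,0,-0.05,0,0,0,0.45],[0,0,-0.06,0,0,0,0.45],[0,0,0,0,0,0,0.45],[0,0,0,0,0,0,0.45]]}}

```text
time_s: 25.15
eef_pos: [0.5692, -0.2169, 0.1649]
orientation: [-0.085, 0.894, 0.194, 0.395]
force: [-0.6, -0.2, 0.4]
gripper_width: 0.0472
grasp_force: 0.0
```

```bash
python3 lk.py; python3 - <<'E'
from k import *
c=eyes.calibration('wrist')
print(proj(c,[O+S@np.array(p)/1e3 for p in [(-38,17.5,5),(-38,-17.5,5),(38,17.5,5),(38,-17.5,5),(0,-18,4),(38.5,14,4),(-70,60,0),(-70,-80,0)]]).round(1).tolist())
E
```

```text
25.15 [-0.6 -0.2  0.4] [-0.09  0.32  0.02] C [-0.0379 -0.0021  0.033 ] [ 0.9999 -0.0013  0.0106] opening 0.0472015947398214
98 [284.3, 194.4, 281.8, 293.2]
62 [284.3, 294.7, 346.9, 293.3]
57 [343.1, 256.7, 285.6, 258.0]
54 [349.0, 292.0, 344.7, 238.0]
52 [286.9, 208.5, 339.4, 207.8]
49 [353.5, 190.5, 377.7, 234.2]
35 [310.4, 215.7, 311.2, 250.7]
34 [317.3, 250.6, 316.6, 215.6]
32 [347.2, 192.1, 315.5, 198.5]
30 [358.2, 234.4, 355.9, 204.4]
25 [305.6, 198.2, 280.1, 193.4]
24 [343.1, 251.3, 318.1, 250.6]
24 [308.4, 251.2, 285.8, 241.4]
23 [318.1, 215.3, 341.8, 214.6]
22 [286.9, 215.7, 309.4, 215.4]
18 [304.4, 251.8, 285.6, 252.6]
claw/bar pred [[314.1, 183.4], [345.1, 234.5], [342.7, 184.0]]
[[280.0, 294.5], [347.1, 294.5], [286.2, 182.9], [341.9, 182.9], [345.1, 234.5], [291.8, 183.3], [190.2, 359.2], [477.4, 359.1]]
```

Released and backed away. The plate lies flat with x about right, but it is yawed ~1.3°: the near end is 1 mm too far towards −y, pivoted on the bar's end. I'll go back in with open fingers and nudge the near end towards +y with the −y finger.

Call:
{"op": "step_arm", "data": {"deltas": [[0,0,0.06,0,0,0,0.45],[0,0,0.05,0,0,0,0.45],[0.002,0,0.033,0,0,0,0.45],[0.006,0,0.016,0,0,0,0.45],[0,-0.008,0,0,0,0,0.45],[0,-0.008,0,0,0,0,0.45],[0,-0.004,0,0,0,0,0.45],[0,0,0,0,0,0,0.45]]}}

```text
time_s: 26.0
eef_pos: [0.6002, -0.1952, 0.1341]
orientation: [-0.086, 0.894, 0.194, 0.394]
force: [-0.8, -0.0, 0.2]
gripper_width: 0.0469
grasp_force: 0.0
```

```bash
cat > yaw.py <<'E'
from k import *
s,m=axes(); c=eyes.calibration('wrist'); g=cv2.cvtColor(eyes.read_camera('wrist'),cv2.COLOR_RGB2GRAY)
print(s['time_s'],'F scope',(S.T@s['force']).round(1),'tcp scope mm',((S.T@(s['eef_pos']-O))*1e3).round(2))
l=cv2.createLineSegmentDetector().detect(g)[0][:,0]
for a in l:
    if np.hypot(a[2]-a[0],a[3]-a[1])<17: continue
    p,q=[(S.T@(onz(c,u,.130)-O)*1e3) for u in (a[:2],a[2:])]
    if max(abs(p[0]),abs(q[0]))>45 or max(abs(p[1]),abs(q[1]))>24: continue
    ang=np.degrees(np.arctan2(q[1]-p[1],q[0]-p[0])); ang=(ang+90)%180-90
    if abs(ang)<6 or abs(ang)>86: print(p[:2].round(1),q[:2].round(1),round(ang,2))
E
python3 yaw.py
```

```text
26.0 F scope [-0.7  0.3  0.2] tcp scope mm [-23.26   4.83   9.09]
[-36.6 -18.5] [ -1.8 -17.8] 1.2
[18.5 17.5] [-37.1  16.7] 0.88
[ 15.7 -13.6] [15.8 -4.1] 89.2
[-37.8  15.9] [-37.3 -17.8] -89.08
[12.8  1.7] [-11.2   1.3] 1.03
[-11.1  -2.1] [12.2 -1.9] 0.6
[12.8 16.1] [13.   2.5] -89.2
[-10.9  15.8] [-10.9   5.9] 89.99
[-15.6 -16.8] [-16.   16.2] -89.3
[13.  -2.3] [ 13.3 -16.5] -88.81
[-12.1   7.6] [-12.3  15.8] -89.02
[-13.8   4.8] [-13.5  -5.5] -88.43
```

Call:
{"op": "step_arm", "data": {"deltas": [[0,-0.002,0,0,0,0,0.45],[0,-0.002,0,0,0,0,0.45],[0,0,0,0,0,0,0.45],[0,0,0,0,0,0,0.45],[0,0,0,0,0,0,0.45],[0,0,0,0,0,0,0.45],[0,0,0,0,0,0,0.45],[0,0,0,0,0,0,0.45]]}}

```text
time_s: 26.85
eef_pos: [0.6, -0.1942, 0.1338]
orientation: [-0.086, 0.894, 0.194, 0.394]
force: [0.2, -0.3, 0.5]
gripper_width: 0.0468
grasp_force: 0.1
```

```bash
python3 yaw.py
```

```text
26.85 F scope [ 0.  -0.3  0.5] tcp scope mm [-23.07   5.86   8.76]
[19.3 17.6] [-37.   17.4] 0.24
[-36.6 -17.8] [ -2.3 -17.5] 0.51
[ 15.8 -16.1] [15.6 -2.4] -89.31
[-37.5  16.9] [-37.4 -16.7] -89.78
[12.9  1.8] [-11.1   1.7] 0.4
[-11.   -1.7] [12.9 -1.7] 0.08
[-11.5 -11.1] [-11.3  -2.3] 88.7
[12.9 16.5] [13.2  2.3] -88.97
[-15.6 -16.3] [-15.7  16.1] -89.83
[13.1 -2.4] [ 13.1 -16.5] 89.8
[-11.9   3.7] [-11.9  16.2] -89.93
[-10.7  16.3] [-10.8   7. ] 89.89
[-13.5   5.9] [-13.8  -4.4] 88.26
```

Call:
{"op": "step_arm", "data": {"deltas": [[0,-0.001,0,0,0,0,0.45],[0,0,0,0,0,0,0.45],[0,0,0,0,0,0,0.45],[0,0.01,0,0,0,0,0.45],[0,0.011,0,0,0,0,0.45],[-0.008,0,-0.016,0,0,0,0.45],[0,0,-0.05,0,0,0,1],[0,0,-0.05,0,0,0,1]]}}

```text
time_s: 27.7
eef_pos: [0.5769, -0.211, 0.1556]
orientation: [-0.086, 0.894, 0.194, 0.394]
force: [0.9, -0.9, -0.6]
gripper_width: 0.0185
grasp_force: 0.0
```

```bash
python3 yaw.py; python3 lk.py | tail -1;  python3 - <<'E'
from k import *
c=eyes.calibration('wrist');g=cv2.imread('pics/last.png',0).astype(int)
a=proj(c,[O+S@np.array(p)/1e3 for p in [(10,-18,4),(30,-18,4),(38.5,-10,4),(38.5,12,4)]]);print(a)
for u,v in a[:2]: r=int(round(v)); print(r,int(u)-12,g[r,int(u)-12:int(u)+16].tolist())
for u,v in a[2:]: q=int(round(u)); print(q,int(v)-12,g[int(v)-12:int(v)+16,q].tolist())
E
```

```text
27.7 F scope [ 0.4 -1.2 -0.6] tcp scope mm [-50.99   0.17  30.61]
[27.8 17.7] [-29.4  17.8] -0.13
[-29.4 -17.4] [  0.4 -17.4] -0.05
[25.  -7.7] [25.   6.7] 89.85
[-37.6  11.2] [-37.5 -10.2] -89.83
[-11.5 -10.9] [-11.3  -1.8] 88.47
[12.8  2. ] [-10.6   1.9] 0.14
[-10.6  -1.7] [12.8 -1.6] 0.26
[13.3 16.3] [13.4  2.3] -89.6
[13.4 -2.6] [ 13.4 -16.6] 89.75
[-15.4 -16. ] [-15.5  16.5] -89.88
[18.4 15.8] [ 18.4 -16.1] 89.94
claw/bar pred [[314.9, 186.1], [347.7, 240.2], [344.9, 186.7]]
[[346.90322569 225.16719535]
 [345.44078866 197.1809564 ]
 [331.54129891 186.06788176]
 [294.90078666 186.04393962]]
225 334 [94, 94, 93, 94, 94, 94, 96, 95, 95, 95, 94, 93, 94, 83, 84, 95, 95, 95, 94, 95, 95, 95, 96, 95, 96, 96, 96, 95]
197 333 [47, 46, 46, 47, 47, 46, 47, 46, 44, 43, 44, 44, 42, 44, 45, 52, 61, 74, 85, 96, 106, 106, 97, 78, 71, 73, 75, 76]
332 174 [35, 35, 36, 37, 37, 38, 38, 39, 40, 41, 38, 42, 42, 44, 43, 43, 44, 44, 45, 44, 45, 46, 47, 46, 47, 47, 48, 61]
295 174 [37, 39, 37, 38, 39, 38, 36, 35, 39, 35, 37, 34, 36, 36, 33, 34, 34, 33, 32, 32, 33, 29, 30, 32, 31, 28, 33, 91]
```

Yaw is now ~0° and the gap at the bar is sub-pixel. Next I'll seat it gently against the claw with closed fingers on the near end.

Call:
{"op": "step_arm", "data": {"deltas": [[-0.0082,0,0.0165,0,0,0,1],[-0.0082,0,0.0165,0,0,0,1],[-0.0082,0,0.0165,0,0,0,1],[-0.0082,0,0.0165,0,0,0,1],[0.0022,0,0.0025,0,0,0,1],[0.0022,0,0.0025,0,0,0,1],[0.0022,0,0.0025,0,0,0,1],[0,0,0,0,0,0,1]]}}

```text
time_s: 28.6
eef_pos: [0.5878, -0.2065, 0.135]
orientation: [-0.086, 0.894, 0.194, 0.394]
force: [0.1, -0.1, 0.1]
gripper_width: -0.0002
grasp_force: 0.0
```

```bash
python3 yaw.py | head -5
```

```text
28.6 F scope [ 0.1 -0.1  0.1] tcp scope mm [-39.23  -0.22  10.02]
[31.4 17.6] [-36.7  17.8] -0.16
[-26.9   7. ] [-26.9  -7.4] 89.96
[-37.2 -17.4] [  3.2 -17.3] 0.08
[ 14.5 -17.3] [ 29.8 -17.4] -0.22
```

Creep +x in small steps.

Call:
{"op": "step_arm", "data": {"deltas": [[0.0022,0,0.0025,0,0,0,1],[0.0022,0,0.0025,0,0,0,1],[0.0011,0,0.0012,0,0,0,1],[0,0,0,0,0,0,1],[0,0,0,0,0,0,1],[0,0,0,0,0,0,1],[0,0,0,0,0,0,1],[0,0,0,0,0,0,1]]}}

```text
time_s: 29.45
eef_pos: [0.5899, -0.2055, 0.1348]
orientation: [-0.086, 0.894, 0.194, 0.394]
force: [0.1, 0.2, -0.3]
gripper_width: 0.0002
grasp_force: 0.0
```

Call:
{"op": "step_arm", "data": {"deltas": [[0.0011,0,0.0012,0,0,0,1],[0.0011,0,0.0012,0,0,0,1],[0,0,0,0,0,0,1],[0,0,0,0,0,0,1],[0,0,0,0,0,0,1],[0,0,0,0,0,0,1],[0,0,0,0,0,0,1],[0,0,0,0,0,0,1]]}}

```text
time_s: 30.25
eef_pos: [0.5907, -0.205, 0.1348]
orientation: [-0.086, 0.894, 0.194, 0.394]
force: [0.8, -0.4, -0.9]
gripper_width: -0.0002
grasp_force: 0.0
```

```bash
python3 yaw.py
```

```text
30.25 F scope [ 0.6 -0.7 -0.9] tcp scope mm [-35.95  -0.11   9.79]
[27.9 17.6] [-36.8  17.8] -0.18
[-23.8   7. ] [-23.8  -7.3] 89.91
[-36.8 -17.4] [  2.  -17.3] 0.18
[ 26.4 -10.3] [26.1  9.5] -89.15
[-30.5   7.9] [-42.3   8.7] -4.23
[ 13.7 -17.1] [ 27.9 -17.5] -1.45
[-41.8  -9. ] [-30.   -7.9] 4.84
[-11.5 -11.6] [-11.4  -1.8] 89.48
[13.   1.9] [-10.9   1.9] -0.0
[-10.9  -1.5] [13.  -1.7] -0.35
[-15.5 -16.5] [-15.5  16.3] 89.92
[13.3 16.5] [13.4  2.3] -89.59
[13.4 -2. ] [ 13.2 -16.1] 88.93
[-10.5  16.5] [-10.6   6.8] 89.45
[18.5 16.1] [ 18.4 -15.7] 89.83
[-11.9   8.4] [-11.9  16.4] -89.96
```

Call:
{"op": "step_arm", "data": {"deltas": [[0.0022,0,0.0025,0,0,0,1],[0,0,0,0,0,0,1],[0,0,0,0,0,0,1],[0,0,0,0,0,0,1],[0,0,0,0,0,0,1],[0,0,0,0,0,0,1],[0,0,0,0,0,0,1],[0,0,0,0,0,0,1]]}}

```text
time_s: 31.1
eef_pos: [0.5917, -0.2046, 0.1348]
orientation: [-0.086, 0.894, 0.194, 0.394]
force: [-0.4, 0.4, -0.5]
gripper_width: 0.0
grasp_force: 0.0
```

Call:
{"op": "step_arm", "data": {"deltas": [[0.0022,0,0.0025,0,0,0,1],[0,0,0,0,0,0,1],[0,0,0,0,0,0,1],[0,0,0,0,0,0,1],[0,0,0,0,0,0,1],[0,0,0,0,0,0,1],[0,0,0,0,0,0,1],[0,0,0,0,0,0,1]]}}

```text
time_s: 31.9
eef_pos: [0.5926, -0.2042, 0.1347]
orientation: [-0.086, 0.894, 0.194, 0.394]
force: [-0.2, -0.5, -0.5]
gripper_width: 0.0001
grasp_force: 0.0
```

```bash
python3 yaw.py
```

```text
31.9 F scope [-0.4 -0.4 -0.5] tcp scope mm [-33.95  -0.15   9.75]
[26.6 17.6] [-37.1  17.8] -0.19
[-21.8   7. ] [-21.8  -7.3] 89.99
[-37.1 -17.4] [ -2.2 -17.3] 0.26
[-28.5   7.8] [-39.8   8.7] -4.48
[-40.3  -9. ] [-28.5  -8. ] 4.61
[ 14.2 -17.2] [ 25.9 -17.4] -1.22
[-11.5   2.7] [-11.9  16.3] -88.58
[-11.4 -10.9] [-11.4  -1.8] -89.95
[12.7  1.9] [-10.9   1.9] -0.06
[-10.9  -1.6] [12.7 -1.6] -0.17
[13.3 16.4] [13.4  2.3] -89.59
[-15.5 -16.4] [-15.5  16.7] -89.98
[13.4 -2. ] [ 13.2 -16.6] 89.54
[-10.5  16.4] [-10.6   7.3] 89.67
[18.7 16. ] [ 18.5 -16.3] 89.6
[ 12.7 -18.4] [  1.2 -17.8] -2.99
```

Call:
{"op": "step_arm", "data": {"deltas": [[0.0022,0,0.0025,0,0,0,1],[0,0,0,0,0,0,1],[0,0,0,0,0,0,1],[0,0,0,0,0,0,1],[0.0022,0,0.0025,0,0,0,1],[0,0,0,0,0,0,1],[0,0,0,0,0,0,1],[0,0,0,0,0,0,1]]}}

```text
time_s: 32.75
eef_pos: [0.5942, -0.2035, 0.1346]
orientation: [-0.086, 0.894, 0.194, 0.394]
force: [-2.8, -1.0, -0.2]
gripper_width: -0.0001
grasp_force: 1.2
```

```bash
python3 yaw.py
```

```text
32.75 F scope [-2.9  0.3 -0.2] tcp scope mm [-32.12  -0.15   9.62]
[25.1 17.6] [-36.9  17.9] -0.23
[-20.   7.] [-20.   -7.3] 89.94
[-36.3 -17.4] [  1.6 -17.3] 0.26
[ 23.4 -10.1] [22.7  1.7] -86.63
[-21.5  -2. ] [-43.2  -2.2] 0.52
[-43.2   1.9] [-21.5   1.7] -0.52
[-26.8   7.8] [-38.5   8.8] -4.61
[-38.   -8.9] [-26.8  -8. ] 4.64
[-11.2 -10.9] [-11.2  -2.4] -89.83
[-11.   -1.6] [13.  -1.6] -0.12
[12.2  2. ] [-10.4   1.9] 0.05
[13.6 16.3] [13.5  2.3] 89.76
[13.6 -1.9] [ 13.5 -16.6] 89.8
[-10.1  16.3] [-10.3   7.8] 89.17
[-15.4 -16.3] [-15.3  16.6] 89.78
[18.7 16.5] [ 18.7 -16.2] 89.9
[-11.7   8.3] [-11.7  16.2] -89.98
[ 14.5 -18.4] [  2.3 -17.8] -2.99
```

The chamber is against the claw (2.9 N with ~0.2 mm movement), aligned, and close to the bar. Backing away clear of everything.

Call:
{"op": "step_arm", "data": {"deltas": [[-0.009,0,-0.01,0,0,0,1],[-0.022,0,-0.025,0,0,0,1],[-0.02,0,-0.05,0,0,0,1],[0,0,-0.1,0,0,0,1],[0,0,-0.1,0,0,0,1],[0,0,-0.1,0,0,0,1],[0,0,0,0,0,0,1],[0,0,0,0,0,0,1]]}}

```text
time_s: 33.6
eef_pos: [0.5071, -0.2438, 0.2015]
orientation: [-0.085, 0.894, 0.194, 0.395]
force: [0.3, 0.1, -0.7]
gripper_width: 0.0003
grasp_force: 0.0
```

```bash
python3 yaw.py; python3 lk.py|tail -1; python3 - <<'E'
from k import *
c=eyes.calibration('wrist');g=cv2.imread('pics/last.png',0).astype(int)
a=proj(c,[O+S@np.array(p)/1e3 for p in [(5,-18,4),(15,-18,4),(30,-18,4),(38.5,-10,4),(38.5,9,4)]]);print(a.round(1).tolist())
for u,v in a[:3]: r=int(round(v)); print(r,int(u)-10,g[r,int(u)-10:int(u)+12].tolist())
for u,v in a[3:]: q=int(round(u)); print(q,int(v)-10,g[int(v)-10:int(v)+12,q].tolist())
E
```

```text
33.6 F scope [ 0.4 -0.  -0.7] tcp scope mm [-128.1    -0.74   76.54]
[38.8 17.7] [-37.   17.9] -0.17
[-37.  -17.4] [  3.3 -17.3] 0.14
[ 14.6 -17.4] [ 38.8 -17.1] 0.71
[-37.8  16.5] [-37.7 -16.7] -89.77
[12.   1.9] [-11.2   1.9] -0.03
[-13.4 -15.7] [-13.    5.4] 88.82
[-11.3  -1.4] [12.  -1.8] -0.8
[13.5 16.3] [13.5  2.8] 89.88
[13.5 -2. ] [ 13.3 -15.5] 88.99
[18.7 15.5] [ 18.7 -15.6] 89.99
claw/bar pred [[317.4, 149.2], [341.4, 186.0], [339.8, 149.7]]
[[341.2, 180.9], [340.7, 171.1], [340.1, 156.9], [329.8, 149.2], [306.2, 149.2]]
181 331 [95, 95, 94, 94, 95, 95, 93, 92, 78, 73, 87, 92, 91, 93, 93, 94, 93, 92, 92, 93, 70, 31]
171 330 [155, 155, 155, 156, 156, 156, 154, 156, 156, 121, 84, 93, 92, 90, 90, 92, 93, 93, 91, 93, 77, 46]
157 330 [210, 210, 209, 209, 210, 210, 210, 210, 202, 149, 97, 104, 95, 93, 102, 110, 109, 104, 96, 96, 94, 83]
330 139 [24, 38, 74, 78, 121, 139, 141, 137, 167, 185, 208, 216, 217, 213, 210, 210, 210, 209, 210, 209, 210, 208]
306 139 [30, 30, 52, 77, 86, 117, 136, 139, 168, 183, 205, 215, 215, 209, 207, 207, 207, 207, 207, 206, 207, 206]
```

In the final view the plate's brightness passes straight into the bar (col ~340) and the claw (row ~148) with no dark stage gap, yaw is ~0.1°, and the arm is clear. Handing in.

```bash
python3 -c "
from cell import sign_off
print(sign_off())"
```

```text
the job is handed in; nothing more can be done
None
```

The counting chamber lies flat on the stage under the objective, with no visible gap to the guide bar or end claw and about 0.1° of yaw; it was released with the arm clear, and the job was handed in at about 34 s of the 48 s limit (no verdict was returned).

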